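# Load clock plates into the soaking pot

### The job

Get the clock plates out of the transit rack and into the soaking pot, ready for me to pour in the cleaning fluid. Loosen the rack's clamp knob and slide the keeper back off the plates, and work the bung out of the pot by rocking it side to side as you lift, so that the pot stays down on the bench; stand the bung on the bench narrow end down. Lift each plate straight up out of its slot and stand it all the way down in a bay of the wire rack inside the pot, one to a bay; then push the keeper home on the empty rack and tighten the knob, leaving the other things on the bench where they are.

Things in the scene. Friction and masses are not known exactly. Their poses are not given: they have to be found in the camera images.
- pot: Loose spun-steel soaking pot standing on the bench, 0.9 kg, 127 mm across (132 at the rim), 122 mm high, inner radius 60 mm, floor 4 mm thick; origin at the centre of its underside, z up. On its floor a wire toast-rack, 72 mm high, has three V-shaped bays whose walls run along the pot's x; each takes one plate upright, faces square to the pot's y.
- pot_mouth (a point): Middle of the black rubber ring inside the pot's mouth, 114 mm above the pot's underside, 8 mm below its rim. With the bung out the ring leaves a hole 108 mm across. The ring has bedded into a groove of the bung and grips it all round with more than the pot's weight: pulled straight up, the bung brings the pot with it.
- bung: Loose tapered wooden bung, 0.35 kg, 36 mm thick, 111 mm across its underside, 118 across its top, dark knob on top; origin at the centre of its narrow underside, z up. It starts jammed, underside 98 mm above the pot's. Rocked 0.08 rad (5 deg) or more to each side about the mouth, rising 1 to 3 mm a swing, it comes free side by side; loose 8 mm, clear of the rim 25 mm higher.
- bung_knob (a point): Middle of the bung's dark knob, 58 mm above the bung's origin on its axis: round, 31 mm across, 40 mm high (top 76 mm above the origin), gripped from any side.
- rack: Wooden transit rack fixed to the bench; origin under the middle of its slots, z up, -x toward the robot; its base spans x -152 to 48, y -56 to 56 mm. Floor 12 mm above the bench. Two slotted cheeks, 52 mm high, 63 mm apart along x, hold up to three plates upright by their side edges, faces square to the rack's y, in slots at y = -36, 0 and +36 mm, 7 mm wide and open at the top.
- keeper (a joint): Aluminium keeper that slides along the rack's -x: 0 m (home, at the start) to 0.028 m (fully back). Its lip, 100 mm wide, 104 to 110 mm above the bench, reaches 12 mm over the front of the plates' top edges at 0, so that none can be lifted; fully back it is 16 mm clear. It slides with about 1 N when the knob on it is loose, not when tight, and can be slid by that knob.
- keeper_lip (a point): Middle of the keeper lip's free edge, 110 mm above the bench (moves with the keeper).
- clamp_knob (a joint): Clamp knob, a T-handle on an upright stem on the keeper: 0 rad tight, 1.4 rad at its stop, growing counter-clockwise seen from above; the keeper is free from about 0.65 rad on. Starts at 0 to 0.2 rad; turns with about 0.2 N m.
- knob_grip (a point): Middle of the black knob's grip bar, 150 mm above the bench, on the knob's axis, 82 mm in front of the rack's origin when the keeper is at 0: the bar is 52 mm long, 15 mm thick, 24 mm high (top 162 mm above the bench). This point's x runs along the bar, and along the rack's x at 0 rad.
- bay1 (a point): Middle of the foot of a bay of the pot's wire rack, on the pot's floor at y = -27 mm of the pot's frame, 4 mm above its underside. The bay is 7 mm wide at the foot and 13 mm at its top, 72 mm above the pot's underside.
- bay2 (a point): Middle of the foot of a bay of the pot's wire rack, on the pot's floor at y = 0 mm of the pot's frame, 4 mm above its underside. The bay is 7 mm wide at the foot and 13 mm at its top, 72 mm above the pot's underside.
- bay3 (a point): Middle of the foot of a bay of the pot's wire rack, on the pot's floor at y = 27 mm of the pot's frame, 4 mm above its underside. The bay is 7 mm wide at the foot and 13 mm at its top, 72 mm above the pot's underside.
- plate1: Loose brass clock plate, 74 mm wide (x), 4 mm thick (y), 88 mm high (z), 0.14 kg, with pivot holes; origin at the middle of its bottom edge, z up toward its top edge. It starts standing in a slot of the rack, its bottom edge 12 mm and its top edge 100 mm above the bench, or is absent (None).
- plate2: Loose brass clock plate, 74 mm wide (x), 4 mm thick (y), 88 mm high (z), 0.14 kg, with pivot holes; origin at the middle of its bottom edge, z up toward its top edge. It starts standing in a slot of the rack, its bottom edge 12 mm and its top edge 100 mm above the bench, or is absent (None).
- plate3: Loose brass clock plate, 74 mm wide (x), 4 mm thick (y), 88 mm high (z), 0.14 kg, with pivot holes; origin at the middle of its bottom edge, z up toward its top edge. It starts standing in a slot of the rack, its bottom edge 12 mm and its top edge 100 mm above the bench, or is absent (None).
- oil_bottle: Bystander: yellow oil bottle with a red conical spout, 40 mm across, 114 mm high; origin at the centre of its underside. Not part of the job.
- lidded_pot: Bystander: black screw-top pot, 41 mm across, 44 mm high; origin at the centre of its underside. Not part of the job.
- steel_block: Bystander: flat steel block, 95 x 65 x 14 mm; origin at the centre of its underside. Not part of the job.

How it is judged:
By the outcome, as a careful person would: the job done as asked, in the order asked, and still so for the second after the job is handed in, with the robot touching nothing.
Of plate1, plate2, plate3 only 2 to 3 are there at a start; the rules pass over those that are not, and their reading is None.
At some moment in a run one of pot may be knocked a few centimetres aside while the robot is not near it.
It also fails if it takes over 210 s, if anything falls off the work surface, if the arm or the gripper's body presses on something with over 40 N, if the wrist force passes 120 N, or if a joint passes its speed limit or range.

### The arm

A 7-joint arm with a two-finger parallel gripper is mounted at the origin on a cart in front of the work surface, level with it; the furniture and walls round the work are solid. World frame = base frame: x ahead of the robot, y to its left, z up, the work surface at z = 0. Lengths are in m, angles in rad, forces in N, time in s.
With the tool pointing down it reaches from about 0.425 to 1.025 m from the base axis. Payload 9.4 kg.
Tool frame: the origin (TCP) lies between the finger pads; the fingertips stand 25 mm ahead of it and the grasp point (between the pads) lies 6 mm ahead of it (finger_overhang is the distance from the TCP to the fingertips, in m); x points along the fingers, z is the direction in which the jaws open and shut, and the axes are right-handed (so a half turn about x gives the same grasp; the last joint's range is limited). The gripper opens to 85 mm and grips with 20 to 120 N. Pads are 22 mm wide; open, the fingers measure 114 mm over their backs; the gripper's body (76 mm by 85 mm) begins 54 mm behind the grasp point. The pads swing forward as they close: fully open they stand 13 mm farther back than shut.
Start: joints at [1.178, 0.599, -0.003, 1.599, 0.002, 0.943, -0.08], TCP at [0.225, -0.689, 0.256] pointing down, gripper open.
Joint ranges: [-2.57, 2.57], [-0.35, 1.97], [-1.29, 1.29], [0.11, 2.56], [-1.05, 4.19], [0.11, 1.86], [-2.63, 2.63]. Speed limits (rad/s): [2.22, 2.22, 3.01, 3.01, 3.14, 3.14, 3.14].

### API

Orientations are given as a unit quaternion [w, x, y, z].
In Python, from workcell import * gives the robot as it stands.
- The arm moves only by the tool drive_tool, never from a script. Its argument "moves" is a list of rows, each an object of numbers: "tx", "ty", "tz": the shift along the tool's x, y, z in cm; "rx", "ry", "rz": the turn, a rotation vector about the tool's x, y, z in degrees. In form: [{"tx": .., "ty": .., "tz": .., "rx": .., "ry": .., "rz": ..}, ...]. A call has 1 to 12 rows; each row shifts and turns the commanded pose from where the row before left it, along the tool's axes as they then stand; what a row does not reach is not made up. A row lasts 1/8 s, in which the tool goes at most 62.5 mm and 10.7 degrees, less where a joint would pass 70% of its speed; a pose out of reach is approached as far as the arm can. A call is refused whole if a number of a shift passes 6.25 or a number of a turn 10.7, either way. A call with a gripper value outside its range is refused whole. "fingers" is the closure, from 0 (fully open) to 1 (shut), set as the call begins (left out, the last holds). The fingers move at their own pace and stop on an object; the grip force is fixed at half the most. Time passes only in rows, so rows that do not move let the fingers close. It gives the time, the measured TCP pose, the force and the opening at its end, in the units of the state.
- get_obs(): the state, without advancing time (a new reading comes with each control period).
- camera(name): name is "scene" or "top" or "wrist"; returns a dict with "frame" (400x640x3 uint8, blue, green, red), "K" (3x3 intrinsics, pixels), "dist_coeffs" ([k1, k2, p1, p2, k3] as OpenCV has them; the pictures are not rectified), "view" (4x4, takes a point from world to camera coordinates). Camera axes: x right, y down, z forward; pixel columns grow to the right and rows downward; lengths in m; the calibration is good to about 2 mm. A picture is of the moment at which its call begins. There is no depth.
- close_job(): hands the job in, once; it reports no verdict.
The state is a dict: "t": time; "qpos": joint angles; "qd": joint speeds; "joint_efforts": joint torques, N m; "ee_pos": TCP position; "tool_rot": TCP orientation; "force": force on the tool from outside, world axes, zero at the start; "moment": the same for the moment, N m; "grip_width": finger opening in m.
Only numpy, scipy, OpenCV 4.12 (cv2) and the standard library are available. Lean on these libraries where they do the work, as an engineer would, in place of code of your own. Each camera call takes 0.05 s, during which the arm holds its last target. There are 200 camera calls.

## Working session

There is one attempt and no reset: what is moved stays moved. The work goes in short steps, Python scripts to look and compute and a tool call to move; the robot and the scene stay as the last step left them, time stands still between calls to the robot, and variables do not carry over. Pictures are saved under pics/ and viewed, about 12 in all and at most 16, crops included, and the job is handed in when it is done.

Besides the shell and the picture viewer there is one more tool, called after "Call:" as name(argument=value, ...) on one line, values as JSON. drive_tool: Moves the arm, as the interface text tells. Its arguments: {"type":"object","properties":{"moves":{"type":"array","items":{"type":"object","properties":{"tx":{"type":"number"},"ty":{"type":"number"},"tz":{"type":"number"},"rx":{"type":"number"},"ry":{"type":"number"},"rz":{"type":"number"}}}},"fingers":{"type":"number"}},"required":["moves"]}

```bash
ls; mkdir -p pics; cat > h.py <<'E'
from workcell import *
import numpy as np, cv2
from scipy.spatial.transform import Rotation as R
def rot(q): return R.from_quat([q[1],q[2],q[3],q[0]])
def ray(c,uv):
    p=cv2.undistortPoints(np.array([[uv]],float),c["K"],np.array(c["dist_coeffs"]))[0,0]
    V=np.array(c["view"]); d=V[:3,:3].T@np.array([p[0],p[1],1]); o=-V[:3,:3].T@V[:3,3]
    return o,d
def atz(c,uv,z):
    o,d=ray(c,uv); return o+d*(z-o[2])/d[2]
def proj(c,P):
    V=np.array(c["view"]); r,_=cv2.Rodrigues(V[:3,:3])
    return cv2.projectPoints(np.array(P,float).reshape(-1,3),r,V[:3,3],np.array(c["K"],float),np.array(c["dist_coeffs"],float))[0][:,0]
def snap(n,name,save=True):
    c=camera(n); c["K"]=np.array(c["K"],float)
    if save: cv2.imwrite(f"pics/{name}.png",c["frame"])
    import pickle; pickle.dump(c,open(f"pics/{name}.pkl","wb"))
    return c
def load(name):
    import pickle; return pickle.load(open(f"pics/{name}.pkl","rb"))
def st():
    o=get_obs(); m=rot(o["tool_rot"]).as_matrix()
    print("t",round(o["t"],2),"p",np.round(o["ee_pos"],4),"\nR",np.round(m,3).tolist(),"\nq",np.round(o["qpos"],2),"F",np.round(o["force"],1),"w",o["grip_width"]); return o,m
E
python3 - <<'E'
from h import *
st()
for n in("scene","top"):
    c=snap(n,n+"0"); print(np.round(c["K"],1).tolist(),np.round(c["view"],3).tolist())
E
```

```text
pics
t 0.0 p [ 0.2251 -0.6887  0.2554] 
R [[-0.001, 0.951, 0.311], [0.002, 0.311, -0.951], [-1.0, -0.0, -0.002]] 
q [ 1.18  0.6  -0.    1.6   0.    0.94 -0.08] F [0.1 0.2 0.2] w 0.08532244802619919
[[512.8, 0.0, 315.1], [0.0, 512.8, 208.3], [0.0, 0.0, 1.0]] [[-0.847, -0.531, 0.003, 0.363], [-0.346, 0.548, -0.762, 0.332], [0.403, -0.647, -0.648, 0.903], [0.0, 0.0, 0.0, 1.0]]
[[373.8, 0.0, 325.0], [0.0, 373.8, 207.1], [0.0, 0.0, 1.0]] [[0.009, -1.0, -0.003, -0.122], [-0.995, -0.009, -0.096, 0.507], [0.096, 0.004, -0.995, 0.933], [0.0, 0.0, 0.0, 1.0]]
```

View pics/scene0.png

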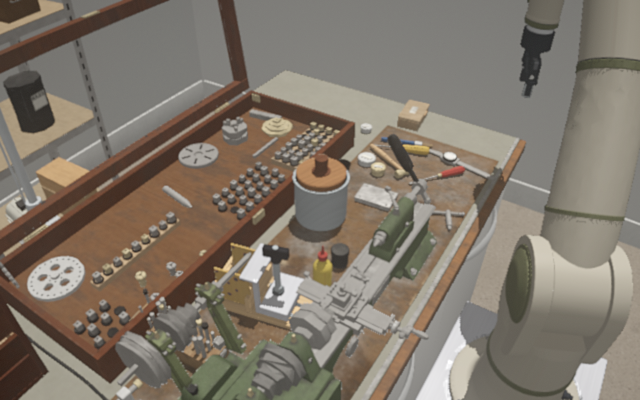

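View pics/top0.png

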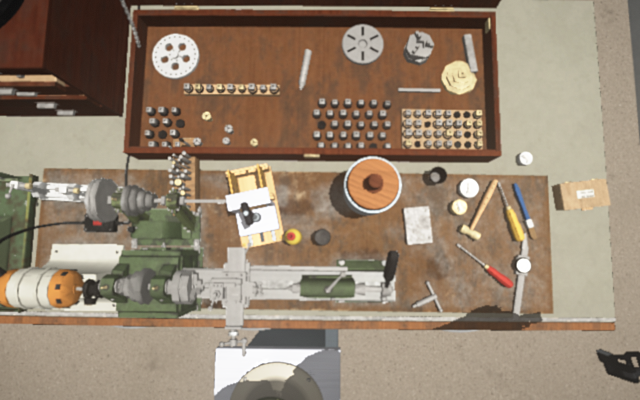

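```bash
python3 - <<'E'
from h import *
c=load("top0");f=c["frame"]
a=cv2.resize(f[150:260,210:295],None,fx=5,fy=5,interpolation=cv2.INTER_CUBIC)
s=load("scene0")["frame"]
b=cv2.resize(s[225:325,205:295],(int(90*4.1),int(100*4.1)),interpolation=cv2.INTER_CUBIC)
im=np.zeros((550,800,3),np.uint8); im[:a.shape[0],:a.shape[1]]=a; im[:b.shape[0],428:428+b.shape[1]]=b
cv2.imwrite("pics/crop0.png",im)
for uv,z in [((373,182),.174),((372,185),.122),((248,212),.15),((232,174),.05),((270,168),.05),((283,236),.05)]: print(uv,np.round(atz(c,uv,z),3))
E
```

```text
(373, 182) [ 0.549 -0.221  0.174]
(372, 185) [ 0.551 -0.225  0.122]
(248, 212) [0.483 0.054 0.15 ]
(232, 174) [0.587 0.118 0.05 ]
(270, 168) [0.603 0.022 0.05 ]
(283, 236) [ 0.433 -0.014  0.05 ]
```

View pics/crop0.png

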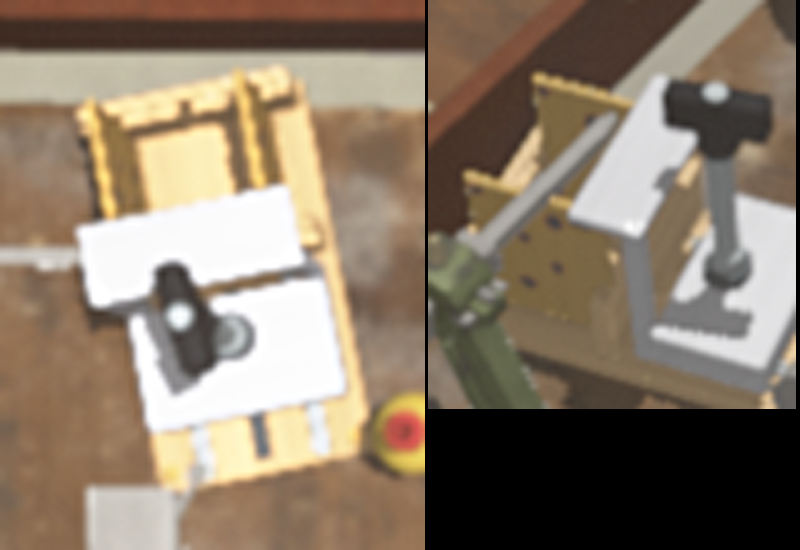

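Call:
drive_tool(moves=[{"tx": -3,"ty": 4},{"tx": -3,"ty": 5},{"tx": -3,"ty": 5,"tz": -2},{"ty": 5,"tz": -3},{"ty": 5,"tz": -3},{"ty": 4,"tz": -4},{"ty": 4,"tz": -4},{"ty": 4,"tz": -4},{"ty": 3,"tz": -5},{"ty": 3,"tz": -5},{"ty": 3,"tz": -5},{"ty": 3,"tz": -5}])

```text
invalid input
```

Call:
drive_tool(moves=[{"tz": -5},{"tz": -5},{"tz": -5},{"tz": -4},{"tz": 0}])

```text
invalid input
```

```bash
python3 - <<'E'
from h import *
st()
c=snap("wrist","w1")
print(np.round(np.linalg.inv(c["view"])[:3],3).tolist())
print(proj(c,[[.549,-.221,.174],[.483,.054,.15]]))
E
```

```text
t 0.1 p [ 0.2251 -0.6888  0.2555] 
R [[-0.001, 0.951, 0.311], [0.001, 0.311, -0.951], [-1.0, -0.0, -0.001]] 
q [ 1.18  0.6  -0.    1.6   0.    0.94 -0.08] F [0.6 0.5 0.4] w 0.08529151591146292
[[0.311, -0.903, -0.295, 0.301], [-0.95, -0.296, -0.096, -0.664], [-0.001, 0.311, -0.951, 0.373]]
[[ 4930.4503826   5796.87784686]
 [10579.49227571  7520.15054943]]
```

View pics/w1.png

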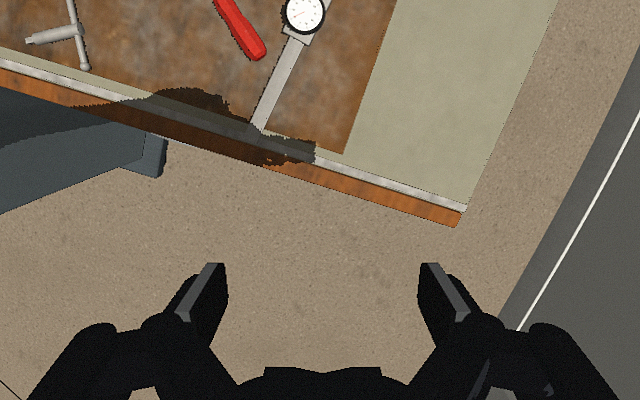

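Call:
drive_tool(moves=[{"tx": -3,"ty": 4,"tz": 0,"rx": 0,"ry": 0,"rz": 0},{"tx": -3,"ty": 5,"tz": 0,"rx": 0,"ry": 0,"rz": 0},{"tx": -3,"ty": 5,"tz": -2,"rx": 0,"ry": 0,"rz": 0},{"tx": 0,"ty": 5,"tz": -3,"rx": 0,"ry": 0,"rz": 0},{"tx": 0,"ty": 5,"tz": -3,"rx": 0,"ry": 0,"rz": 0},{"tx": 0,"ty": 4,"tz": -4,"rx": 0,"ry": 0,"rz": 0},{"tx": 0,"ty": 4,"tz": -4,"rx": 0,"ry": 0,"rz": 0},{"tx": 0,"ty": 4,"tz": -4,"rx": 0,"ry": 0,"rz": 0},{"tx": 0,"ty": 3,"tz": -5,"rx": 0,"ry": 0,"rz": 0},{"tx": 0,"ty": 3,"tz": -5,"rx": 0,"ry": 0,"rz": 0},{"tx": 0,"ty": 2,"tz": -5,"rx": 0,"ry": 0,"rz": 0}], fingers=0)

```text
t: 1.52
ee_pos: [0.5352, -0.2174, 0.3461]
tool_rot: [0.573, 0.415, 0.573, -0.415]
force: [1.0, 0.3, 0.4]
grip_width: 0.0854
```

Call:
drive_tool(moves=[{"tz": -5,"ty": 1},{"tz": -5,"ty": 1},{"tz": -5,"ty": 1},{"tz": -5,"ty": 1},{"tz": -5.0,"ty": 0.5},{"tz": 0}], fingers=0)

```text
invalid input
```

```bash
python3 - <<'E'
from h import *
st()
c=snap("wrist","w2")
print(proj(c,[[.483,.054,.15]]))
E
```

```text
t 1.52 p [ 0.5352 -0.2174  0.3461] 
R [[0.0, 0.95, 0.312], [0.0, 0.312, -0.95], [-1.0, 0.0, -0.0]] 
q [ 0.35  0.33 -0.09  1.83  0.03  0.98 -1.  ] F [1.  0.3 0.4] w 0.08542915350672643
[[ 45.44510609 145.46530126]]
```

View pics/w2.png

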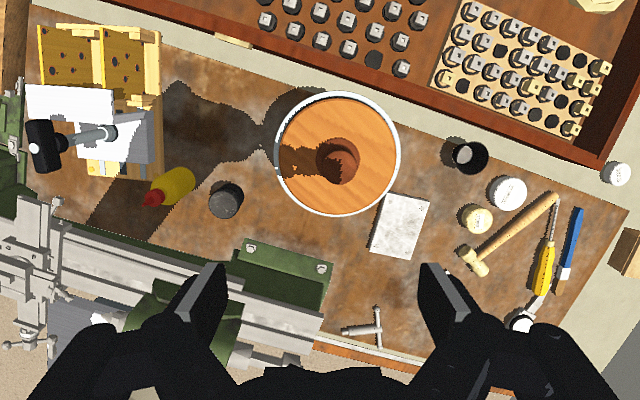

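Call:
drive_tool(moves=[{"tx": 0,"ty": 1,"tz": -5,"rx": 0,"ry": 0,"rz": 0},{"tx": 0,"ty": 1,"tz": -5,"rx": 0,"ry": 0,"rz": 0},{"tx": 0,"ty": 1,"tz": -5,"rx": 0,"ry": 0,"rz": 0},{"tx": 0,"ty": 1,"tz": -5,"rx": 0,"ry": 0,"rz": 0},{"tx": 0,"ty": 0.5,"tz": -5,"rx": 0,"ry": 0,"rz": 0},{"tx": 0,"ty": 0,"tz": 0,"rx": 0,"ry": 0,"rz": 0}])

```text
t: 2.33
ee_pos: [0.499, 0.0355, 0.3464]
tool_rot: [0.573, 0.414, 0.574, -0.413]
force: [-0.4, -0.8, 0.2]
grip_width: 0.0855
```

```bash
python3 - <<'E'
from h import *
st()
c=load("w2"); print("pot",atz(c,(337,154),.122))
c=snap("wrist","w3")
E
```

```text
t 2.33 p [0.499  0.0355 0.3464] 
R [[-0.0, 0.949, 0.317], [0.001, 0.317, -0.949], [-1.0, 0.0, -0.001]] 
q [-0.02  0.23 -0.2   1.98  0.05  0.93 -1.5 ] F [-0.4 -0.8  0.2] w 0.08553512005749746
pot [ 0.55783873 -0.22551202  0.122     ]
```

View pics/w3.png

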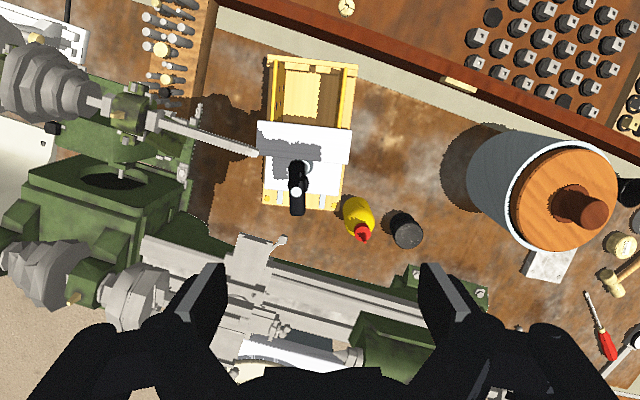

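```bash
python3 - <<'E'
from h import *
a=load("w3")["frame"][45:220,245:365]; b=load("w2")["frame"][15:190,15:175]
a=cv2.resize(a,(360,525),interpolation=cv2.INTER_CUBIC);b=cv2.resize(b,(430,470),interpolation=cv2.INTER_CUBIC)
im=np.zeros((530,800,3),np.uint8);im[:525,:360]=a;im[:470,366:796]=b
cv2.imwrite("pics/crop1.png",im)
c=load("w3")
for uv,z in [((296,191),.162),((297,165),.162),((297,217),.162),((258,121),.11),((350,135),.11)]:print(uv,np.round(atz(c,uv,z),4))
E
```

```text
(296, 191) [0.4825 0.0566 0.162 ]
(297, 165) [0.5066 0.063  0.162 ]
(297, 217) [0.4579 0.048  0.162 ]
(258, 121) [0.5265 0.1156 0.11  ]
(350, 135) [0.543  0.0202 0.11  ]
```

View pics/crop1.png

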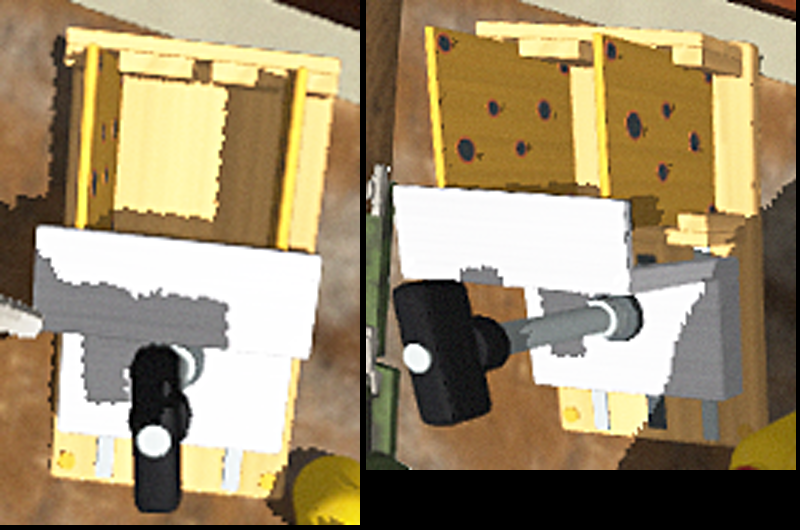

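Call:
drive_tool(moves=[{"tx": 3,"ty": -0.9,"tz": -2.5,"rx": 0,"ry": 0,"rz": 0},{"tx": 4,"ty": 0,"tz": 0,"rx": 0,"ry": 0,"rz": 0},{"tx": 4,"ty": 0,"tz": 0,"rx": 0,"ry": 0,"rz": 0},{"tx": 4,"ty": 0,"tz": 0,"rx": 0,"ry": 0,"rz": 0},{"tx": 4,"ty": 0,"tz": 0,"rx": 0,"ry": 0,"rz": 0},{"tx": 0,"ty": 0,"tz": 0,"rx": 0,"ry": 0,"rz": 0}], fingers=0)

```text
t: 3.12
ee_pos: [0.4824, 0.0512, 0.1542]
tool_rot: [0.571, 0.414, 0.573, -0.417]
force: [0.2, -1.1, 1.0]
grip_width: 0.0856
```

Call:
drive_tool(moves=[{"tx": 0,"ty": 0,"tz": 0,"rx": 0,"ry": 0,"rz": 0},{"tx": 0,"ty": 0,"tz": 0,"rx": 0,"ry": 0,"rz": 0},{"tx": 0,"ty": 0,"tz": 0,"rx": 0,"ry": 0,"rz": 0},{"tx": 0,"ty": 0,"tz": 0,"rx": 0,"ry": 0,"rz": 0},{"tx": 0,"ty": 0,"tz": 0,"rx": 0,"ry": 0,"rz": 0},{"tx": 0,"ty": 0,"tz": 0,"rx": 0,"ry": 0,"rz": 0}], fingers=1)

```text
t: 3.88
ee_pos: [0.483, 0.0558, 0.1575]
tool_rot: [0.573, 0.415, 0.573, -0.413]
force: [-6.7, 11.1, 14.5]
grip_width: 0.0142
```

```bash
python3 - <<'E'
from h import *
st()
A=[];B=[]
for n,uv in(("top0",(227,201)),("w3",(257,152))):
    c=load(n)
    o,d=ray(c,uv);d/=np.linalg.norm(d);P=np.eye(3)-np.outer(d,d);A.append(P);B.append(P@o)
print("rod",np.linalg.solve(sum(A),sum(B)))
c=load("w3")
print(atz(c,(257.3,120.3),.11),atz(c,(352.3,130),.11), atz(c,(362,233),.114))
E
```

```text
t 3.88 p [0.483  0.0558 0.1575] 
R [[0.001, 0.949, 0.314], [0.003, 0.314, -0.949], [-1.0, 0.002, -0.002]] 
q [-0.11  0.48 -0.16  2.22  0.16  0.45 -1.65] F [-6.7 11.1 14.5] w 0.014184638539236311
rod [0.50621504 0.10042563 0.15777788]
[0.52698715 0.11648772 0.11      ] [0.54869273 0.0196435  0.11      ] [ 0.44410887 -0.02989754  0.114     ]
```

Call:
drive_tool(moves=[{"tx": -0.2,"ty": 0,"tz": -0.4,"rx": 0,"ry": 0,"rz": 0},{"tx": 0,"ty": 0,"tz": 0,"rx": 0,"ry": 0,"rz": 0},{"tx": 0,"ty": 0,"tz": 0,"rx": -9,"ry": 0,"rz": 0},{"tx": 0,"ty": 0,"tz": 0,"rx": -9,"ry": 0,"rz": 0}])

```text
t: 4.38
ee_pos: [0.4826, 0.0565, 0.1578]
tool_rot: [0.631, 0.319, 0.631, -0.319]
force: [3.1, 1.4, -16.5]
grip_width: 0.014
```

```bash
python3 - <<'E'
from h import *
st()
print(proj(load("scene0"),[[.506,.1,.158],[.4825,.0566,.162]]),proj(load("w2"),[[.506,.1,.158]]))
E
```

```text
t 4.38 p [0.4826 0.0565 0.1578] 
R [[0.0, 0.805, 0.593], [0.0, 0.593, -0.805], [-1.0, 0.0, 0.0]] 
q [-0.05  0.48 -0.25  2.22  0.25  0.47 -1.44] F [  3.1   1.4 -16.5] w 0.01402926443952738
[[250.55799737 257.86405992]
 [274.55551793 247.10377742]] [[ -1.1346116  110.48029091]]
```

Call:
drive_tool(moves=[{"tx": 0.1,"ty": 0,"tz": 0,"rx": -10,"ry": 0,"rz": 0},{"tx": 0,"ty": 0,"tz": 0,"rx": -10,"ry": 0,"rz": 0},{"tx": 0,"ty": 0,"tz": 0,"rx": -10,"ry": 0,"rz": 0},{"tx": 0,"ty": 0,"tz": 0,"rx": -10,"ry": 0,"rz": 0},{"tx": 0,"ty": 0,"tz": 0,"rx": -7,"ry": 0,"rz": 0},{"tx": 0,"ty": 0,"tz": 0,"rx": 0,"ry": 0,"rz": 0}])

```text
t: 5.12
ee_pos: [0.4823, 0.0568, 0.1576]
tool_rot: [0.706, 0.043, 0.706, -0.043]
force: [-2.3, 1.8, 1.5]
grip_width: 0.0143
```

```bash
python3 - <<'E'
from h import *
o,m=st(); print(np.round(o["moment"],2),np.degrees(np.arctan2(m[1,1],m[0,1])))
E
```

```text
t 5.12 p [0.4823 0.0568 0.1576] 
R [[0.0, 0.121, 0.993], [0.0, 0.993, -0.121], [-1.0, 0.001, 0.0]] 
q [ 0.12  0.51 -0.48  2.21  0.47  0.52 -0.85] F [-2.3  1.8  1.5] w 0.014299782891478884
[0.55 0.22 0.25] 83.0593457450942
```

Call:
drive_tool(moves=[{"tx": 0,"ty": -0.25,"tz": -0.75,"rx": 0,"ry": 0,"rz": 0},{"tx": 0,"ty": -0.25,"tz": -0.75,"rx": 0,"ry": 0,"rz": 0},{"tx": 0,"ty": -0.25,"tz": -0.75,"rx": 0,"ry": 0,"rz": 0},{"tx": 0,"ty": -0.2,"tz": -0.6,"rx": 0,"ry": 0,"rz": 0},{"tx": 0,"ty": 0,"tz": 0,"rx": 0,"ry": 0,"rz": 0},{"tx": 0,"ty": 0,"tz": 0,"rx": 0,"ry": 0,"rz": 0}])

```text
t: 5.88
ee_pos: [0.4545, 0.0509, 0.1576]
tool_rot: [0.707, 0.043, 0.705, -0.042]
force: [6.9, 1.7, -1.7]
grip_width: 0.0139
```

Call:
drive_tool(moves=[{"tx": 0,"ty": 0,"tz": 0,"rx": 0,"ry": 0,"rz": 0},{"tx": 0,"ty": 0,"tz": 0,"rx": 0,"ry": 0,"rz": 0},{"tx": 0,"ty": 0,"tz": 0,"rx": 0,"ry": 0,"rz": 0},{"tx": -5,"ty": 0,"tz": 0,"rx": 0,"ry": 0,"rz": 0},{"tx": -5,"ty": 0,"tz": 0,"rx": 0,"ry": 0,"rz": 0},{"tx": -5,"ty": 0,"tz": 1,"rx": 0,"ry": 0,"rz": 0},{"tx": -2,"ty": -4,"tz": 2,"rx": 0,"ry": 0,"rz": 0},{"tx": 0,"ty": -5,"tz": 2,"rx": 0,"ry": 0,"rz": 0},{"tx": 0,"ty": -5,"tz": 2,"rx": 0,"ry": 0,"rz": 0},{"tx": 0,"ty": -5,"tz": 2,"rx": 0,"ry": 0,"rz": 0},{"tx": 0,"ty": -5,"tz": 2,"rx": 0,"ry": 0,"rz": 0},{"tx": 0,"ty": -2.2,"tz": 2.4,"rx": 0,"ry": 0,"rz": 0}], fingers=0.6)

```text
t: 7.38
ee_pos: [0.5534, -0.2294, 0.3267]
tool_rot: [0.705, 0.044, 0.706, -0.044]
force: [1.0, 0.2, 0.3]
grip_width: 0.034
```

```bash
python3 - <<'E'
from h import *
st()
c=snap("wrist","w4",False); t=snap("top","t4",False)
f=t["frame"][120:270,200:430]
im=np.zeros((560,800,3),np.uint8); im[:400,:640]=c["frame"]; im[400:,640-230:640]=t["frame"][110:270,200:430]
cv2.imwrite("pics/w4.png",im)
E
```

```text
t 7.38 p [ 0.5534 -0.2294  0.3267] 
R [[-0.002, 0.124, 0.992], [-0.001, 0.992, -0.124], [-1.0, -0.001, -0.002]] 
q [ 0.68  0.42 -0.55  1.79  0.26  1.   -0.09] F [1.  0.2 0.3] w 0.03401830068054467
```

View pics/w4.png

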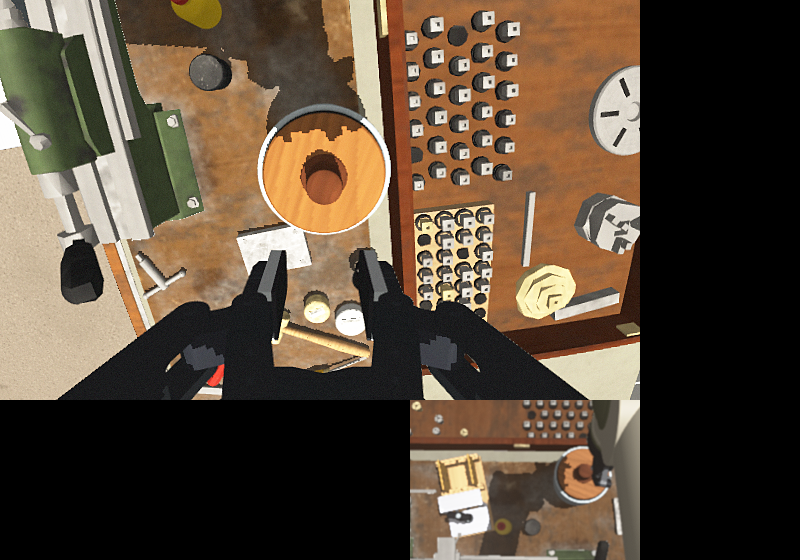

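```bash
python3 - <<'E'
from h import *
c=load("w4"); print(atz(c,(324.5,169.5),.122),atz(c,(323.5,184),.174)); print(atz(load("w3"),(593,209),.174))
E
```

```text
[ 0.55635774 -0.22267112  0.122     ] [ 0.55522445 -0.22305343  0.174     ]
[ 0.56021397 -0.22013674  0.174     ]
```

Call:
drive_tool(moves=[{"tx": 3,"ty": 0.7,"tz": 0.2,"rx": 0,"ry": 0,"rz": 0},{"tx": 4,"ty": 0,"tz": 0,"rx": 0,"ry": 0,"rz": 0},{"tx": 4,"ty": 0,"tz": 0,"rx": 0,"ry": 0,"rz": 0},{"tx": 4,"ty": 0,"tz": 0,"rx": 0,"ry": 0,"rz": 0},{"tx": 1,"ty": 0,"tz": 0,"rx": 0,"ry": 0,"rz": 0},{"tx": 0,"ty": 0,"tz": 0,"rx": 0,"ry": 0,"rz": 0}], fingers=0.25)

```text
t: 8.22
ee_pos: [0.5571, -0.2183, 0.1675]
tool_rot: [0.706, 0.042, 0.706, -0.042]
force: [0.4, 0.0, 1.0]
grip_width: 0.0641
```

Call:
drive_tool(moves=[{"tx": 0,"ty": 0,"tz": 0,"rx": 0,"ry": 0,"rz": 0},{"tx": 0,"ty": 0,"tz": 0,"rx": 0,"ry": 0,"rz": 0},{"tx": 0,"ty": 0,"tz": 0,"rx": 0,"ry": 0,"rz": 0},{"tx": 0,"ty": 0,"tz": 0,"rx": 0,"ry": 0,"rz": 0}], fingers=1)

```text
t: 8.72
ee_pos: [0.5568, -0.219, 0.1677]
tool_rot: [0.706, 0.043, 0.706, -0.043]
force: [-3.1, 0.8, 2.7]
grip_width: 0.0295
```

Call:
drive_tool(moves=[{"tx": -0.05,"ty": 0,"tz": 0.35,"rx": 0,"ry": 3.5,"rz": 0},{"tx": -0.05,"ty": 0,"tz": 0.35,"rx": 0,"ry": 3.5,"rz": 0},{"tx": 0,"ty": 0,"tz": 0,"rx": 0,"ry": 0,"rz": 0}])

```text
t: 9.1
ee_pos: [0.5646, -0.2198, 0.1667]
tool_rot: [0.661, 0.045, 0.748, -0.04]
force: [-0.5, -1.1, -10.2]
grip_width: 0.0298
```

```bash
python3 - <<'E'
from h import *
o,m=st();print(o["moment"])
E
```

```text
t 9.1 p [ 0.5646 -0.2198  0.1667] 
R [[-0.121, 0.12, 0.985], [0.015, 0.993, -0.119], [-0.992, 0.001, -0.122]] 
q [ 0.57  0.65 -0.47  1.86  0.37  0.86 -0.22] F [ -0.5  -1.1 -10.2] w 0.02975508461147666
[-0.18452608 -0.4710057   0.03445478]
```

Call:
drive_tool(moves=[{"tx": -0.05,"ty": 0,"tz": -0.65,"rx": 0,"ry": -7,"rz": 0},{"tx": -0.05,"ty": 0,"tz": -0.65,"rx": 0,"ry": -7,"rz": 0},{"tx": 0,"ty": 0,"tz": 0,"rx": 0,"ry": 0,"rz": 0},{"tx": -0.05,"ty": 0,"tz": 0.65,"rx": 0,"ry": 7,"rz": 0},{"tx": -0.05,"ty": 0,"tz": 0.65,"rx": 0,"ry": 7,"rz": 0},{"tx": 0,"ty": 0,"tz": 0,"rx": 0,"ry": 0,"rz": 0}])

```text
t: 9.85
ee_pos: [0.5655, -0.2194, 0.171]
tool_rot: [0.66, 0.045, 0.748, -0.039]
force: [-0.1, 0.8, -5.0]
grip_width: 0.0298
```

```bash
python3 - <<'E'
from h import *
o,m=st();print(o["moment"])
E
```

```text
t 9.85 p [ 0.5655 -0.2194  0.171 ] 
R [[-0.124, 0.12, 0.985], [0.016, 0.993, -0.119], [-0.992, 0.001, -0.125]] 
q [ 0.58  0.64 -0.48  1.85  0.37  0.87 -0.22] F [-0.1  0.8 -5. ] w 0.029785584077619772
[-0.02867638 -0.22895124 -0.04691975]
```

Call:
drive_tool(moves=[{"tx": -0.05,"ty": 0,"tz": -0.7,"rx": 0,"ry": -7,"rz": 0},{"tx": -0.05,"ty": 0,"tz": -0.7,"rx": 0,"ry": -7,"rz": 0},{"tx": 0,"ty": 0,"tz": 0,"rx": 0,"ry": 0,"rz": 0},{"tx": -0.05,"ty": 0,"tz": 0.7,"rx": 0,"ry": 7,"rz": 0},{"tx": -0.05,"ty": 0,"tz": 0.7,"rx": 0,"ry": 7,"rz": 0},{"tx": 0,"ty": 0,"tz": 0,"rx": 0,"ry": 0,"rz": 0},{"tx": -0.05,"ty": 0,"tz": -0.7,"rx": 0,"ry": -7,"rz": 0},{"tx": -0.05,"ty": 0,"tz": -0.7,"rx": 0,"ry": -7,"rz": 0},{"tx": 0,"ty": 0,"tz": 0,"rx": 0,"ry": 0,"rz": 0},{"tx": -0.05,"ty": 0,"tz": 0.7,"rx": 0,"ry": 7,"rz": 0},{"tx": -0.05,"ty": 0,"tz": 0.7,"rx": 0,"ry": 7,"rz": 0},{"tx": 0,"ty": 0,"tz": 0,"rx": 0,"ry": 0,"rz": 0}])

```text
t: 11.35
ee_pos: [0.5661, -0.2194, 0.1786]
tool_rot: [0.661, 0.045, 0.748, -0.039]
force: [-0.7, 0.0, -3.6]
grip_width: 0.0296
```

```bash
python3 - <<'E'
from h import *
o,m=st();print(o["moment"])
E
```

```text
t 11.35 p [ 0.5661 -0.2194  0.1786] 
R [[-0.122, 0.12, 0.985], [0.016, 0.993, -0.119], [-0.992, 0.001, -0.123]] 
q [ 0.59  0.64 -0.5   1.84  0.38  0.89 -0.22] F [-0.7  0.  -3.6] w 0.029557943844161758
[-0.05665913 -0.10092737  0.0306651 ]
```

Call:
drive_tool(moves=[{"tx": -0.1,"ty": 0,"tz": -0.75,"rx": 0,"ry": -7,"rz": 0},{"tx": -1,"ty": 0,"tz": 0,"rx": 0,"ry": 0,"rz": 0},{"tx": -1.5,"ty": 0,"tz": 0,"rx": 0,"ry": 0,"rz": 0},{"tx": -2.5,"ty": 0,"tz": 0,"rx": 0,"ry": 0,"rz": 0},{"tx": -2,"ty": 0,"tz": 0,"rx": 0,"ry": 0,"rz": 0},{"tx": 0,"ty": 3,"tz": 0,"rx": 0,"ry": 0,"rz": 0},{"tx": 0,"ty": 4,"tz": -0.5,"rx": 0,"ry": 0,"rz": 0},{"tx": 0,"ty": 4,"tz": -0.5,"rx": 0,"ry": 0,"rz": 0},{"tx": 0,"ty": 4.6,"tz": -0.5,"rx": 0,"ry": 0,"rz": 0},{"tx": 0,"ty": 0,"tz": 0,"rx": 0,"ry": 0,"rz": 0}])

```text
t: 12.6
ee_pos: [0.5619, -0.0573, 0.2527]
tool_rot: [0.707, 0.041, 0.705, -0.04]
force: [-0.0, -0.2, -3.0]
grip_width: 0.0297
```

```bash
python3 - <<'E'
from h import *
o,m=st()
c=snap("scene","s5",False);t=snap("top","t5",False)
im=np.zeros((600,800,3),np.uint8)
im[:360]=cv2.resize(c["frame"],(800,500))[100:460]
im[360:,:]=cv2.resize(t["frame"][150:246,200:520],(800,240),interpolation=cv2.INTER_CUBIC)
cv2.imwrite("pics/s5.png",im)
E
```

```text
t 12.6 p [ 0.5619 -0.0573  0.2527] 
R [[0.002, 0.114, 0.994], [0.002, 0.994, -0.114], [-1.0, 0.002, 0.002]] 
q [ 0.4   0.46 -0.57  1.95  0.33  0.82 -0.46] F [-0.  -0.2 -3. ] w 0.0297055966537723
```

View pics/s5.png

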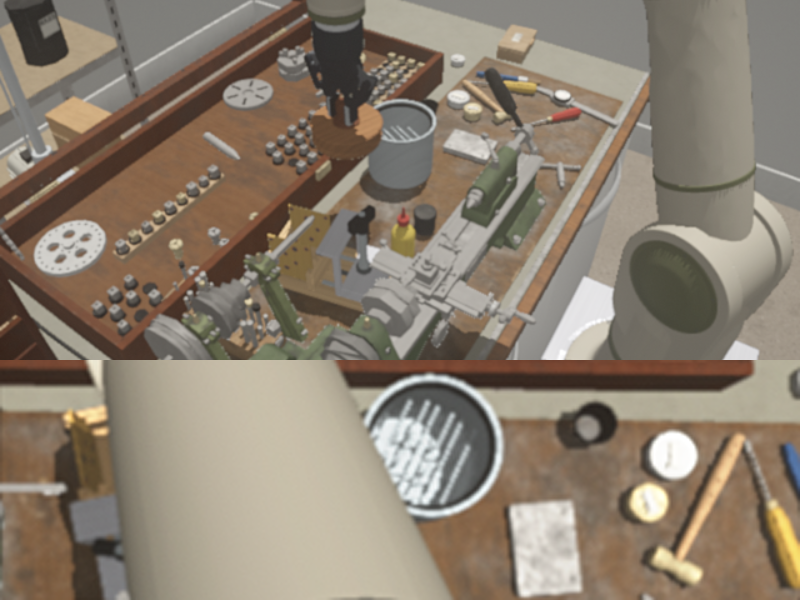

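Call:
drive_tool(moves=[{"tx": 4,"ty": -0.3,"tz": 0,"rx": 0,"ry": 0,"rz": 0},{"tx": 4,"ty": 0,"tz": 0,"rx": 0,"ry": 0,"rz": 0},{"tx": 4,"ty": 0,"tz": 0,"rx": 0,"ry": 0,"rz": 0},{"tx": 3,"ty": 0,"tz": 0,"rx": 0,"ry": 0,"rz": 0},{"tx": 1.5,"ty": 0,"tz": 0,"rx": 0,"ry": 0,"rz": 0},{"tx": 1,"ty": 0,"tz": 0,"rx": 0,"ry": 0,"rz": 0},{"tx": 0.5,"ty": 0,"tz": 0,"rx": 0,"ry": 0,"rz": 0},{"tx": 0,"ty": 0,"tz": 0,"rx": 0,"ry": 0,"rz": 0}])

```text
t: 13.7
ee_pos: [0.5607, -0.0653, 0.0713]
tool_rot: [0.706, 0.043, 0.706, -0.043]
force: [0.6, 0.2, -3.4]
grip_width: 0.0292
```

Still carrying full weight; ease down until contact.

Call:
drive_tool(moves=[{"tx": 0.15,"ty": 0,"tz": 0,"rx": 0,"ry": 0,"rz": 0},{"tx": 0.15,"ty": 0,"tz": 0,"rx": 0,"ry": 0,"rz": 0},{"tx": 0,"ty": 0,"tz": 0,"rx": 0,"ry": 0,"rz": 0}])

```text
t: 14.08
ee_pos: [0.5609, -0.0652, 0.0698]
tool_rot: [0.707, 0.042, 0.705, -0.043]
force: [-3.1, 0.5, 15.5]
grip_width: 0.0295
```

Call:
drive_tool(moves=[{"tx": 0,"ty": 0,"tz": 0,"rx": 0,"ry": 0,"rz": 0},{"tx": 0,"ty": 0,"tz": 0,"rx": 0,"ry": 0,"rz": 0},{"tx": -3,"ty": 0,"tz": 0,"rx": 0,"ry": 0,"rz": 0},{"tx": -4,"ty": 0,"tz": 0,"rx": 0,"ry": 0,"rz": 0},{"tx": -4,"ty": 0,"tz": 0,"rx": 10,"ry": 0,"rz": 0},{"tx": -4,"ty": 0,"tz": 0,"rx": 10,"ry": 0,"rz": 0},{"tx": -4,"ty": 0,"tz": 0,"rx": 10,"ry": 0,"rz": 0},{"tx": -4,"ty": 0,"tz": 0,"rx": 10,"ry": 0,"rz": 0},{"tx": 0,"ty": 0,"tz": 0,"rx": 10,"ry": 0,"rz": 0},{"tx": 0,"ty": 0,"tz": 0,"rx": 10,"ry": 0,"rz": 0},{"tx": 0,"ty": 0,"tz": 0,"rx": 10,"ry": 0,"rz": 0},{"tx": 0,"ty": 0,"tz": -4,"rx": 1,"ry": 0,"rz": 0}], fingers=0.25)

```text
t: 15.58
ee_pos: [0.5517, -0.0284, 0.2978]
tool_rot: [0.549, 0.446, 0.548, -0.447]
force: [1.4, 0.8, -0.9]
grip_width: 0.0638
```

Call:
drive_tool(moves=[{"tx": 0,"ty": 0,"tz": -4,"rx": 0,"ry": 0,"rz": 0},{"tx": 0,"ty": 0,"tz": -4,"rx": 0,"ry": 0,"rz": 0},{"tx": 0,"ty": -0.2,"tz": -1.3,"rx": 0,"ry": 0,"rz": 0},{"tx": 0,"ty": 0,"tz": 0,"rx": 0,"ry": 0,"rz": 0}], fingers=0.5)

```text
t: 16.08
ee_pos: [0.5297, 0.0646, 0.2979]
tool_rot: [0.55, 0.444, 0.55, -0.444]
force: [0.7, -0.7, -0.6]
grip_width: 0.0428
```

```bash
python3 - <<'E'
from h import *
o,m=st(); print(np.degrees(np.arctan2(m[1,1],m[0,1])))
c=snap("wrist","w6",False)
O=np.array([.5627,.0735,0]);a=np.radians(12);Rm=R.from_euler("z",a).as_matrix()
for y in(-.036,.036):
    P=proj(c,[O+Rm@np.array([x,y,.1]) for x in(-.037,.037)]); print(P)
f=c["frame"].copy()
cv2.imwrite("pics/w6.png",cv2.resize(f[30:270,180:500],(800,600),interpolation=cv2.INTER_CUBIC))
E
```

```text
t 16.07 p [0.5297 0.0646 0.2979] 
R [[-0.0, 0.977, 0.211], [-0.0, 0.211, -0.977], [-1.0, -0.0, 0.0]] 
q [-0.01  0.33 -0.28  1.98  0.12  0.85 -1.72] F [ 0.7 -0.7 -0.6] w 0.04280322859676629
12.18375655809561
[[357.7624638  181.07569296]
 [360.52602002 102.4309255 ]]
[[283.76097861 180.82238304]
 [281.40381265 102.14079636]]
```

View pics/w6.png

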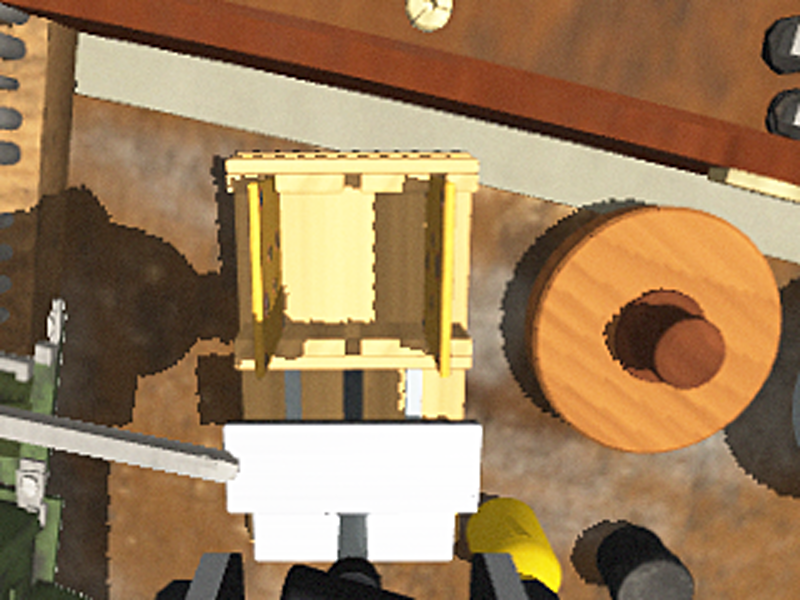

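Call:
drive_tool(moves=[{"tx": 0,"ty": 3.4,"tz": 3.4,"rx": 0,"ry": 0,"rz": 0},{"tx": 4,"ty": 0,"tz": 0,"rx": 0,"ry": 0,"rz": 0},{"tx": 4,"ty": 0,"tz": 0,"rx": 0,"ry": 0,"rz": 0},{"tx": 4,"ty": 0,"tz": 0,"rx": 0,"ry": 0,"rz": 0},{"tx": 4,"ty": 0,"tz": 0,"rx": 0,"ry": 0,"rz": 0},{"tx": 3,"ty": 0,"tz": 0,"rx": 0,"ry": 0,"rz": 0},{"tx": 1.4,"ty": 0,"tz": 0,"rx": 0,"ry": 0,"rz": 0},{"tx": 0,"ty": 0,"tz": 0,"rx": 0,"ry": 0,"rz": 0}], fingers=0.55)

```text
t: 17.12
ee_pos: [0.5702, 0.0372, 0.0934]
tool_rot: [0.549, 0.444, 0.55, -0.445]
force: [0.0, 0.5, -0.0]
grip_width: 0.0385
```

Call:
drive_tool(moves=[{"tx": 0,"ty": 0,"tz": 0,"rx": 0,"ry": 0,"rz": 0},{"tx": 0,"ty": 0,"tz": 0,"rx": 0,"ry": 0,"rz": 0},{"tx": 0,"ty": 0,"tz": 0,"rx": 0,"ry": 0,"rz": 0},{"tx": 0,"ty": 0,"tz": 0,"rx": 0,"ry": 0,"rz": 0}], fingers=1)

```text
t: 17.62
ee_pos: [0.5709, 0.0383, 0.0952]
tool_rot: [0.55, 0.445, 0.549, -0.444]
force: [-1.5, -0.7, 7.9]
grip_width: 0.0033
```

```bash
python3 - <<'E'
from h import *
o,m=st(); print(o["moment"])
E
```

```text
t 17.62 p [0.5709 0.0383 0.0952] 
R [[0.002, 0.978, 0.21], [0.0, 0.21, -0.978], [-1.0, 0.002, 0.0]] 
q [-0.04  0.65 -0.18  2.07  0.25  0.44 -1.78] F [-1.5 -0.7  7.9] w 0.0033008174080955545
[-0.00098581  0.14046519 -0.02305107]
```

Call:
drive_tool(moves=[{"tx": -2,"ty": 0,"tz": 0,"rx": 0,"ry": 0,"rz": 0},{"tx": -3,"ty": 0,"tz": 0,"rx": 0,"ry": 0,"rz": 0},{"tx": -4,"ty": 0,"tz": 0,"rx": 0,"ry": 0,"rz": 0},{"tx": -4,"ty": 0,"tz": 0,"rx": 0,"ry": 0,"rz": 0},{"tx": -4,"ty": 0,"tz": 0,"rx": 0,"ry": 0,"rz": 0},{"tx": -3.5,"ty": 0,"tz": 2,"rx": 0,"ry": 0,"rz": 0},{"tx": 0,"ty": -2,"tz": 4,"rx": 0,"ry": 0,"rz": 0},{"tx": 0,"ty": -3,"tz": 4,"rx": 0,"ry": 0,"rz": 0},{"tx": 0,"ty": -3,"tz": 4,"rx": 0,"ry": 0,"rz": 0},{"tx": 0,"ty": -3,"tz": 4,"rx": 0,"ry": 0,"rz": 0},{"tx": 0,"ty": -3,"tz": 4,"rx": 0,"ry": 0,"rz": 0},{"tx": 0,"ty": -1,"tz": 3.2,"rx": 0,"ry": 0,"rz": 0}])

```text
t: 19.12
ee_pos: [0.4743, -0.2417, 0.2995]
tool_rot: [0.55, 0.445, 0.549, -0.445]
force: [1.1, 0.7, -1.0]
grip_width: 0.0029
```

Call:
drive_tool(moves=[{"tx": 0,"ty": 0,"tz": 0,"rx": 0,"ry": 0,"rz": 0}])

```text
t: 19.25
ee_pos: [0.4753, -0.2424, 0.2993]
tool_rot: [0.549, 0.446, 0.549, -0.446]
force: [0.2, 0.2, -1.5]
grip_width: 0.0031
```

```bash
python3 - <<'E'
from h import *
o,m=st()
c=snap("wrist","w7",False)
print(proj(c,[[.556,-.223,.122]]))
cv2.imwrite("pics/w7.png",cv2.resize(c["frame"][20:320,160:560],(800,600),interpolation=cv2.INTER_CUBIC))
E
```

```text
t 19.25 p [ 0.4753 -0.2424  0.2993] 
R [[0.0, 0.979, 0.205], [-0.001, 0.205, -0.979], [-1.0, -0.0, 0.001]] 
q [ 0.53  0.33 -0.22  1.98  0.09  0.84 -1.1 ] F [ 0.2  0.2 -1.5] w 0.003078595886834548
[[319.57620342  88.44430184]]
```

View pics/w7.png

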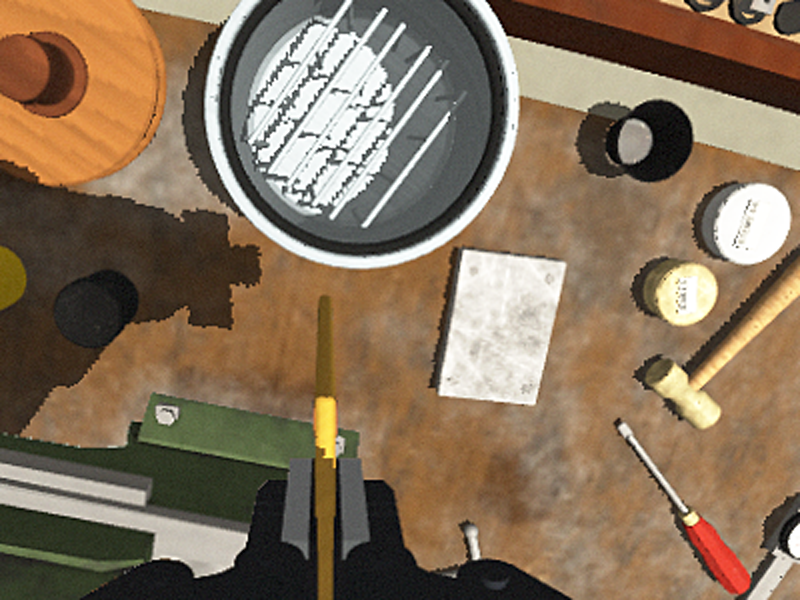

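Call:
drive_tool(moves=[{"tx": 0,"ty": 3,"tz": 0.8,"rx": 0,"ry": 0,"rz": 0},{"tx": 0,"ty": 0,"tz": 0,"rx": 0,"ry": 0,"rz": 0},{"tx": 0,"ty": 0,"tz": 0,"rx": 0,"ry": 0,"rz": 0}])

```text
t: 19.68
ee_pos: [0.5071, -0.24, 0.2988]
tool_rot: [0.55, 0.444, 0.551, -0.444]
force: [-0.3, -0.1, -0.1]
grip_width: 0.0032
```

```bash
python3 - <<'E'
from h import *
print(atz(load("w7"),(340.5,75.5),.122))
o,m=st()
c=snap("wrist","w8",False)
cv2.imwrite("pics/w8.png",cv2.resize(c["frame"][20:220,220:460],(720,600),interpolation=cv2.INTER_CUBIC))
E
```

```text
[ 0.56978189 -0.23793304  0.122     ]
t 19.68 p [ 0.5071 -0.24    0.2988] 
R [[-0.001, 0.977, 0.211], [0.0, 0.211, -0.977], [-1.0, -0.001, -0.001]] 
q [ 0.5   0.36 -0.22  1.92  0.1   0.87 -1.12] F [-0.3 -0.1 -0.1] w 0.0031804538641540983
```

View pics/w8.png

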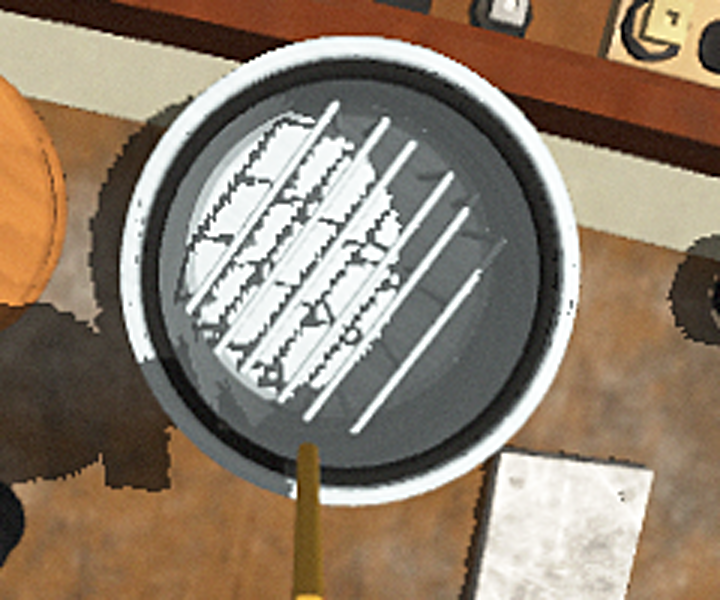

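```bash
python3 - <<'E'
from h import *
c=load("w8"); g=lambda u,z: atz(c,(u[0]/3+220,u[1]/3+20),z)[:2]
C=g((349.5,271),.122); print("rim",C)
rim=[g(p,.122) for p in((120,271),(579,271),(350,36),(350,506))]; print("diam",np.linalg.norm(rim[0]-rim[1]),np.linalg.norm(rim[2]-rim[3]))
L=[((335,103),(192,310)),((386,120),(218,352)),((412,144),(244,374)),((450,174),(280,401)),((466,210),(307,420)),((502,240),(354,432))]
E=np.array([[g(a,.072),g(b,.072)] for a,b in L]); d=E[:,0]-E[:,1]
an=np.degrees(np.arctan2(d[:,1],d[:,0])); print("ang",an)
a=np.radians(an.mean()); n=np.array([-np.sin(a),np.cos(a)]);t=np.array([np.cos(a),np.sin(a)])
print("off n",((E.mean(1)-C)@n)*1e3,"t",((E-C)@t)*1e3)
E
```

```text
rim [ 0.57300774 -0.23761297]
diam 0.13107945250314737 0.1316444368666377
ang [-23.87627314 -24.578659   -24.4052597  -24.53244075 -24.43250439
 -24.37009629]
off n [ 31.99200009  16.30618224   4.96066532 -10.55396337 -21.91507159
 -37.5316014 ] t [[ 38.27887651 -42.57728801]
 [ 43.95504722 -48.89335034]
 [ 43.18854077 -49.73103776]
 [ 43.32839467 -49.92421525]
 [ 37.67336493 -49.71113727]
 [ 37.43983767 -43.35030362]]
```

```bash
python3 - <<'E'
from h import *
c=load("w8"); p=np.array([.5071,-.24,.2988]); y=np.array([.977,.211,0])
print("plate front bottom px pred",proj(c,[p+.0365*y+[0,0,-.0832],p+.0365*y+[0,0,.0048]]),"obs ~",308/3+220,447/3+20, "w7 obs",324/2+160,296/2+20, 'pred',proj(load("w7"),[[.4753+.0365*.979,-.2424+.0365*.205,.2161]]))
t=snap("top","t8",False); s=snap("scene","s8",False)
P=[[.573,-.2376,.122],[.5691,-.2389,.122]]; print(proj(t,P),proj(s,P))
im=np.zeros((600,800,3),np.uint8)
u,v=map(int,proj(t,P)[0]); im[:480,:400]=cv2.resize(t["frame"][v-48:v+48,u-40:u+40],(400,480),interpolation=cv2.INTER_CUBIC); print(u-40,v-48)
u,v=map(int,proj(s,P)[0]); im[:480,400:]=cv2.resize(s["frame"][v-38:v+58,u-40:u+40],(400,480),interpolation=cv2.INTER_CUBIC); print(u-40,v-38)
cv2.imwrite("pics/t8.png",im[:480])
E
```

```text
plate front bottom px pred [[323.15657586 166.33166202]
 [323.7642419  218.54927243]] obs ~ 322.6666666666667 169.0 w7 obs 322.0 168.0 pred [[322.8066466  166.32546169]]
[[377.20546401 175.5703906 ]
 [377.77461783 177.23789317]] [[316.69531958 170.31657083]
 [318.39181064 170.56377413]]
337 127
276 132
```

View pics/t8.png

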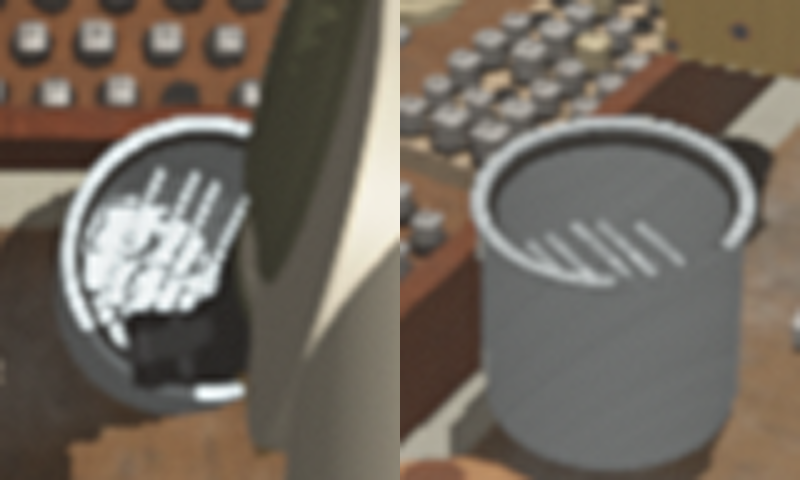

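Call:
drive_tool(moves=[{"tx": 0,"ty": 0,"tz": 0,"rx": 9,"ry": 0,"rz": 0},{"tx": 0,"ty": 0,"tz": 0,"rx": 9,"ry": 0,"rz": 0},{"tx": 0,"ty": 0,"tz": 0,"rx": 9,"ry": 0,"rz": 0},{"tx": 0,"ty": 0,"tz": 0,"rx": 9.6,"ry": 0,"rz": 0},{"tx": 0,"ty": 3,"tz": 0,"rx": 0,"ry": 0,"rz": 0},{"tx": 3,"ty": 2.7,"tz": 0,"rx": 0,"ry": 0,"rz": 0},{"tx": 3,"ty": 0,"tz": 0,"rx": 0,"ry": 0,"rz": 0},{"tx": 0,"ty": 0,"tz": 0,"rx": 0,"ry": 0,"rz": 0},{"tx": 0,"ty": 0,"tz": 0,"rx": 0,"ry": 0,"rz": 0}])

```text
t: 20.95
ee_pos: [0.5593, -0.2649, 0.24]
tool_rot: [0.383, 0.595, 0.382, -0.595]
force: [0.4, 0.6, -2.0]
grip_width: 0.0031
```

```bash
cat >> h.py <<'E'
def err(tgt,ang):
    o,m=st(); d=np.array(tgt)-np.array(o["ee_pos"]); print("move cm (tool)",np.round(m.T@d*100,2),"rx",round(np.degrees(np.arctan2(m[1,1],m[0,1]))-ang,2),"mom",np.round(o["moment"],2))
E
python3 - <<'E'
from h import *
err((.5594,-.2630,.176),-24.4)
c=snap("wrist","w9",False); cv2.imwrite("pics/w9.png",cv2.resize(c["frame"][0:300,160:480],(640,600),interpolation=cv2.INTER_CUBIC))
E
```

```text
t 20.95 p [ 0.5593 -0.2649  0.24  ] 
R [[0.001, 0.91, -0.415], [-0.0, -0.415, -0.91], [-1.0, 0.001, 0.0]] 
q [ 0.39  0.49 -0.05  1.87  0.03  0.79 -1.68] F [ 0.4  0.6 -2. ] w 0.003066222921835741
move cm (tool) [ 6.4  -0.07 -0.18] rx -0.11 mom [-0.06  0.02 -0.02]
```

View pics/w9.png

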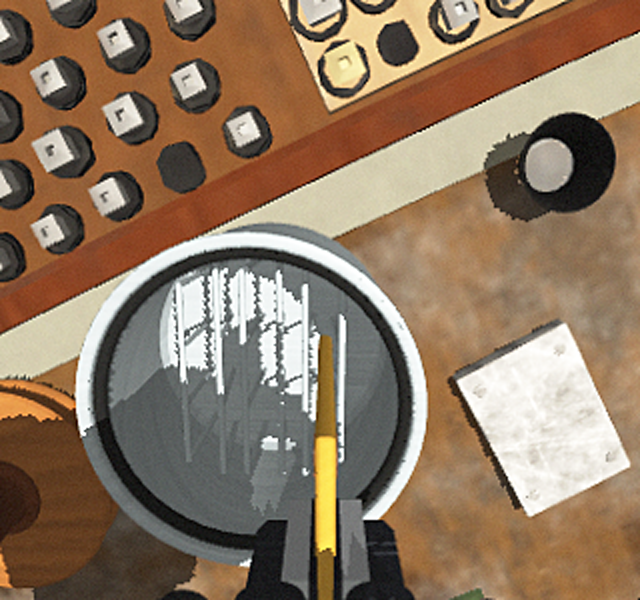

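Call:
drive_tool(moves=[{"tx": 3,"ty": 0,"tz": 0,"rx": 0,"ry": 0,"rz": 0},{"tx": 3,"ty": 0,"tz": 0,"rx": 0,"ry": 0,"rz": 0},{"tx": 2,"ty": 0,"tz": 0,"rx": 0,"ry": 0,"rz": 0},{"tx": 1.5,"ty": 0,"tz": 0,"rx": 0,"ry": 0,"rz": 0},{"tx": 1.5,"ty": 0,"tz": 0,"rx": 0,"ry": 0,"rz": 0},{"tx": 1,"ty": 0,"tz": 0,"rx": 0,"ry": 0,"rz": 0},{"tx": 0,"ty": 0,"tz": 0,"rx": 0,"ry": 0,"rz": 0}])

```text
t: 21.88
ee_pos: [0.5591, -0.2647, 0.1184]
tool_rot: [-0.382, -0.595, -0.383, 0.595]
force: [-0.3, 0.2, -1.3]
grip_width: 0.0031
```

```bash
python3 - <<'E'
from h import *
err((.5594,-.2648,.087),-24.4)
E
```

```text
t 21.88 p [ 0.5591 -0.2647  0.1184] 
R [[-0.001, 0.91, -0.415], [0.0, -0.415, -0.91], [-1.0, -0.001, 0.0]] 
q [ 0.38  0.65 -0.05  1.96  0.05  0.54 -1.7 ] F [-0.3  0.2 -1.3] w 0.0030663214816285932
move cm (tool) [ 3.14  0.04 -0.01] rx -0.1 mom [ 0.   -0.04 -0.  ]
```

Call:
drive_tool(moves=[{"tx": 1,"ty": 0,"tz": 0,"rx": 0,"ry": 0,"rz": 0},{"tx": 1,"ty": 0,"tz": 0,"rx": 0,"ry": 0,"rz": 0},{"tx": 0.5,"ty": 0,"tz": 0,"rx": 0,"ry": 0,"rz": 0},{"tx": 0.4,"ty": 0,"tz": 0,"rx": 0,"ry": 0,"rz": 0},{"tx": 0,"ty": 0,"tz": 0,"rx": 0,"ry": 0,"rz": 0}])

```text
t: 22.5
ee_pos: [0.5605, -0.264, 0.0968]
tool_rot: [0.384, 0.595, 0.382, -0.593]
force: [-14.9, 12.7, 76.5]
grip_width: 0.0026
```

```bash
python3 - <<'E'
from h import *
err((.5594,-.2648,.087),-24.4)
E
```

```text
t 22.5 p [ 0.5605 -0.264   0.0968] 
R [[0.004, 0.91, -0.414], [-0.001, -0.414, -0.91], [-1.0, 0.004, -0.001]] 
q [ 0.38  0.68 -0.04  1.97  0.06  0.49 -1.7 ] F [-14.9  12.7  76.5] w 0.0025927827155121518
move cm (tool) [ 0.98 -0.07  0.12] rx -0.03 mom [1.34 4.2  0.02]
```

Call:
drive_tool(moves=[{"tx": -0.9,"ty": 0,"tz": 0,"rx": 0,"ry": 0,"rz": 0},{"tx": 0,"ty": 0,"tz": 0,"rx": 0,"ry": 0,"rz": 0},{"tx": 0,"ty": 0,"tz": 0,"rx": 0,"ry": 0,"rz": 0}])

```text
t: 22.88
ee_pos: [0.5602, -0.2643, 0.0987]
tool_rot: [0.383, 0.595, 0.383, -0.594]
force: [3.0, 4.0, 5.9]
grip_width: 0.0027
```

```bash
python3 - <<'E'
from h import *
err((.5594,-.2648,.099),-24.4)
E
```

```text
t 22.88 p [ 0.5602 -0.2643  0.0987] 
R [[0.001, 0.91, -0.414], [0.0, -0.414, -0.91], [-1.0, 0.001, -0.001]] 
q [ 0.38  0.68 -0.04  1.96  0.06  0.5  -1.7 ] F [3.  4.  5.9] w 0.0026919687077820963
move cm (tool) [-0.03 -0.05  0.08] rx -0.06 mom [ 0.42 -0.29  0.03]
```

Call:
drive_tool(moves=[{"tx": 0,"ty": 0,"tz": 0,"rx": 0,"ry": 0,"rz": 0},{"tx": 0,"ty": 0,"tz": 0,"rx": 0,"ry": 0,"rz": 0},{"tx": 0,"ty": 0,"tz": 0,"rx": 0,"ry": 0,"rz": 0}], fingers=0.87)

```text
t: 23.25
ee_pos: [0.56, -0.2641, 0.0985]
tool_rot: [0.383, 0.595, 0.383, -0.594]
force: [0.5, 4.4, 9.0]
grip_width: 0.0111
```

Call:
drive_tool(moves=[{"tx": -1,"ty": 0,"tz": 0,"rx": 0,"ry": 0,"rz": 0},{"tx": -2,"ty": 0,"tz": 0,"rx": 0,"ry": 0,"rz": 0},{"tx": 0,"ty": 0,"tz": 0,"rx": 0,"ry": 0,"rz": 0},{"tx": 0,"ty": 0,"tz": 0,"rx": 0,"ry": 0,"rz": 0}], fingers=0.87)

```text
t: 23.75
ee_pos: [0.5587, -0.2651, 0.1283]
tool_rot: [-0.382, -0.595, -0.383, 0.595]
force: [0.4, 0.6, -0.2]
grip_width: 0.0114
```

Call:
drive_tool(moves=[{"tx": -4,"ty": 0,"tz": 0,"rx": 0,"ry": 0,"rz": 0},{"tx": -4,"ty": 0,"tz": 0,"rx": 0,"ry": 0,"rz": 0},{"tx": -5,"ty": -1,"tz": 0,"rx": 0,"ry": 0,"rz": 0},{"tx": -4,"ty": -2,"tz": 0,"rx": 0,"ry": 0,"rz": 0},{"tx": 0,"ty": -3,"tz": 0,"rx": 0,"ry": 0,"rz": 0},{"tx": 0,"ty": 0,"tz": 0,"rx": 0,"ry": 0,"rz": 0}], fingers=0.87)

```text
t: 24.5
ee_pos: [0.5028, -0.2395, 0.2988]
tool_rot: [-0.382, -0.594, -0.383, 0.595]
force: [0.7, -0.4, 0.1]
grip_width: 0.0108
```

```bash
python3 - <<'E'
from h import *
st()
c=snap("wrist","w10",False); cv2.imwrite("pics/w10.png",cv2.resize(c["frame"][0:270,160:480],(640,540),interpolation=cv2.INTER_CUBIC))
C=np.array([.5695,-.2388]);a=np.radians(-24.4);t=np.array([np.cos(a),np.sin(a)]);n=np.array([-np.sin(a),np.cos(a)])
for z in(.092,.102):print(z,[((u-160)*2,v*2) for u,v in proj(c,[[*(C-.027*n+s*.037*t),z] for s in(-1,1)])])
E
```

```text
t 24.5 p [ 0.5028 -0.2395  0.2988] 
R [[-0.001, 0.91, -0.415], [0.0, -0.415, -0.91], [-1.0, -0.001, 0.0]] 
q [ 0.39  0.35 -0.06  1.94  0.03  0.86 -1.69] F [ 0.7 -0.4  0.1] w 0.010786294506894431
0.092 [(np.float64(322.80447105206304), np.float64(303.7053747617395)), (np.float64(322.45167041887885), np.float64(143.2623595381043))]
0.102 [(np.float64(322.77458801957994), np.float64(307.34971029095055)), (np.float64(322.40823337455083), np.float64(141.96289747739297))]
```

View pics/w10.png

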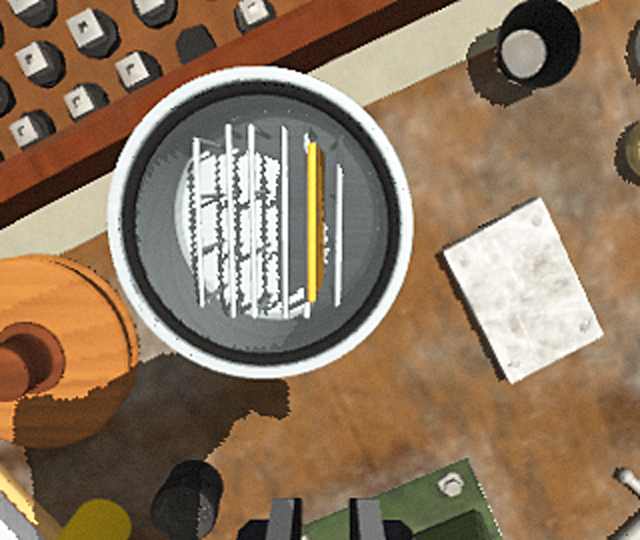

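Call:
drive_tool(moves=[{"tx": 0,"ty": 0,"tz": 0,"rx": -9,"ry": 0,"rz": 0},{"tx": 0,"ty": 0,"tz": 0,"rx": -9,"ry": 0,"rz": 0},{"tx": 0,"ty": 0,"tz": 0,"rx": -9,"ry": 0,"rz": 0},{"tx": 0,"ty": 0,"tz": 0,"rx": -9.4,"ry": 0,"rz": 0},{"tx": 0,"ty": 2,"tz": -5,"rx": 0,"ry": 0,"rz": 0},{"tx": 0,"ty": 2,"tz": -5,"rx": 0,"ry": 0,"rz": 0},{"tx": 0,"ty": 2,"tz": -5,"rx": 0,"ry": 0,"rz": 0},{"tx": 0,"ty": 2,"tz": -5,"rx": 0,"ry": 0,"rz": 0},{"tx": 0,"ty": 2,"tz": -5,"rx": 0,"ry": 0,"rz": 0},{"tx": 0,"ty": 2,"tz": -5,"rx": 0,"ry": 0,"rz": 0},{"tx": 0,"ty": 1.1,"tz": -3,"rx": 0,"ry": 0,"rz": 0},{"tx": 0,"ty": 0,"tz": 0,"rx": 0,"ry": 0,"rz": 0}], fingers=0.55)

```text
t: 26.05
ee_pos: [0.5655, 0.1133, 0.2977]
tool_rot: [0.549, 0.444, 0.551, -0.444]
force: [-0.5, -0.2, 1.5]
grip_width: 0.0381
```

```bash
python3 - <<'E'
from h import *
err((.5630,.1104,.1085),12.0)
c=load("w10")
C=np.array([.5695,-.2388]);a=np.radians(-24.4);t=np.array([np.cos(a),np.sin(a)]);n=np.array([-np.sin(a),np.cos(a)])
for y in(-.027,0,.027):print(y,[((u-160)*2,v*2) for u,v in proj(c,[[*(C+y*n+s*.04*t),.072] for s in(-1,1)])])
for cr in((260,222),):print(atz(c,(cr[0]/2+160,cr[1]/2),.122))
for k in(((199,305),(231,317)),((196,138),(228,125)),((307,318),(338,305)),((252,317),(285,317))):
    m_=np.mean(k,0); p=atz(c,(m_[0]/2+160,m_[1]/2),.072)[:2]-C; print("n off of mid",p@n*1e3)
E
```

```text
t 26.05 p [0.5655 0.1133 0.2977] 
R [[-0.001, 0.978, 0.211], [0.001, 0.211, -0.978], [-1.0, -0.001, -0.002]] 
q [-0.08  0.39 -0.29  1.89  0.14  0.89 -1.8 ] F [-0.5 -0.2  1.5] w 0.03811983234589835
move cm (tool) [18.92 -0.28  0.27] rx 0.15 mom [-0.01 -0.02  0.03]
-0.027 [(np.float64(322.87204252095205), np.float64(302.80438740468145)), (np.float64(322.51704329142683), np.float64(139.1455471761742))]
0 [(np.float64(270.62420519303316), np.float64(302.9375912998629)), (np.float64(266.7691599613214), np.float64(139.3772662804471))]
0.027 [(np.float64(218.5168803858735), np.float64(303.1584303403081)), (np.float64(211.19778882509445), np.float64(139.88307577316874))]
[ 0.57254236 -0.24051696  0.122     ]
n off of mid 29.027903708708156
n off of mid 26.440864256611423
n off of mid -26.79713453878103
n off of mid 1.2893640130050115
```

Call:
drive_tool(moves=[{"tx": 3,"ty": -0.3,"tz": 0.3,"rx": 0,"ry": 0,"rz": 0},{"tx": 4,"ty": 0,"tz": 0,"rx": 0,"ry": 0,"rz": 0},{"tx": 4,"ty": 0,"tz": 0,"rx": 0,"ry": 0,"rz": 0},{"tx": 4,"ty": 0,"tz": 0,"rx": 0,"ry": 0,"rz": 0},{"tx": 2.5,"ty": 0,"tz": 0,"rx": 0,"ry": 0,"rz": 0},{"tx": 1.4,"ty": 0,"tz": 0,"rx": 0,"ry": 0,"rz": 0},{"tx": 0,"ty": 0,"tz": 0,"rx": 0,"ry": 0,"rz": 0}], fingers=0.55)

```text
t: 26.92
ee_pos: [0.5624, 0.1057, 0.109]
tool_rot: [0.549, 0.445, 0.549, -0.446]
force: [0.2, -0.8, -0.1]
grip_width: 0.0383
```

Call:
drive_tool(moves=[{"tx": 0,"ty": 0,"tz": 0,"rx": 0,"ry": 0,"rz": 0},{"tx": 0,"ty": 0,"tz": 0,"rx": 0,"ry": 0,"rz": 0},{"tx": 0,"ty": 0,"tz": 0,"rx": 0,"ry": 0,"rz": 0},{"tx": 0,"ty": 0,"tz": 0,"rx": 0,"ry": 0,"rz": 0}], fingers=1)

```text
t: 27.42
ee_pos: [0.563, 0.1076, 0.1111]
tool_rot: [0.55, 0.446, 0.549, -0.444]
force: [-1.7, 2.8, 7.5]
grip_width: 0.0027
```

```bash
python3 - <<'E'
from h import *
err((.5630,.1104,.1085),12.0)
E
```

```text
t 27.43 p [0.563  0.1076 0.1111] 
R [[0.002, 0.978, 0.207], [0.001, 0.207, -0.978], [-1.0, 0.002, -0.001]] 
q [-0.14  0.63 -0.21  2.06  0.26  0.48 -1.91] F [-1.7  2.8  7.5] w 0.002703080990724574
move cm (tool) [ 0.26  0.06 -0.28] rx -0.06 mom [1.   0.46 0.04]
```

Call:
drive_tool(moves=[{"tx": -2,"ty": 0,"tz": 0,"rx": 0,"ry": 0,"rz": 0},{"tx": -3,"ty": 0,"tz": 0,"rx": 0,"ry": 0,"rz": 0},{"tx": -4,"ty": 0,"tz": 0,"rx": 0,"ry": 0,"rz": 0},{"tx": -4,"ty": 0,"tz": 0,"rx": 0,"ry": 0,"rz": 0},{"tx": -4,"ty": 0,"tz": 0,"rx": 0,"ry": 0,"rz": 0},{"tx": -1.5,"ty": 0,"tz": 3,"rx": 0,"ry": 0,"rz": 0},{"tx": 0,"ty": -1,"tz": 5,"rx": 0,"ry": 0,"rz": 0},{"tx": 0,"ty": -1,"tz": 5,"rx": 0,"ry": 0,"rz": 0},{"tx": 0,"ty": -1,"tz": 5,"rx": 0,"ry": 0,"rz": 0},{"tx": 0,"ty": -1,"tz": 5,"rx": 0,"ry": 0,"rz": 0},{"tx": 0,"ty": -0.5,"tz": 5,"rx": 0,"ry": 0,"rz": 0},{"tx": 0,"ty": 0,"tz": 4,"rx": 0,"ry": 0,"rz": 0}])

```text
t: 28.92
ee_pos: [0.5836, -0.2188, 0.2951]
tool_rot: [0.549, 0.446, 0.549, -0.446]
force: [0.4, 0.6, -1.7]
grip_width: 0.0022
```

Call:
drive_tool(moves=[{"tx": 0,"ty": 0,"tz": 0,"rx": 9,"ry": 0,"rz": 0},{"tx": 0,"ty": 0,"tz": 0,"rx": 9,"ry": 0,"rz": 0},{"tx": 0,"ty": 0,"tz": 0,"rx": 9,"ry": 0,"rz": 0},{"tx": 0,"ty": 0,"tz": 0,"rx": 9.4,"ry": 0,"rz": 0},{"tx": 0,"ty": 0,"tz": 0,"rx": 0,"ry": 0,"rz": 0},{"tx": 0,"ty": 0,"tz": 0,"rx": 0,"ry": 0,"rz": 0}])

```text
t: 29.68
ee_pos: [0.5843, -0.216, 0.295]
tool_rot: [-0.384, -0.594, -0.384, 0.594]
force: [0.1, -0.2, -2.3]
grip_width: 0.0019
```

```bash
python3 - <<'E'
from h import *
err((.5850,-.2152,.20),-24.4)
E
```

```text
t 29.68 p [ 0.5843 -0.216   0.295 ] 
R [[-0.0, 0.911, -0.411], [-0.0, -0.411, -0.911], [-1.0, -0.0, 0.0]] 
q [ 0.31  0.44 -0.07  1.8   0.04  0.91 -1.77] F [ 0.1 -0.2 -2.3] w 0.0019013070770744892
move cm (tool) [ 9.5   0.03 -0.1 ] rx 0.11 mom [ 0.03 -0.   -0.02]
```

```bash
python3 - <<'E'
from h import *
def ypx(c,box):
    h=cv2.cvtColor(c["frame"],cv2.COLOR_BGR2HSV); m=cv2.inRange(h,(18,150,120),(32,255,255)); x0,y0,x1,y1=box
    v,u=np.nonzero(m[y0:y1,x0:x1]); u=u+x0;v=v+y0; return len(u),(u.min(),v.min(),u.max(),v.max()) if len(u) else None,u,v
c=load("w10"); n,b,u,v=ypx(c,(300,60,335,160)); print(n,b)
P=[atz(c,(u[v==b[1]].mean(),b[1]),.092),atz(c,(u[v==b[3]].mean(),b[3]),.092)]; print(np.round(P,4))
c=snap("wrist","w11",False); q=proj(c,P); print("pred",q)
x=int(q[:,0].mean()); n,b,u,v=ypx(c,(x-25,max(0,int(q[:,1].min())-30),x+25,int(q[:,1].max())+30)); print("obs",n,b)
E
```

```text
413 (np.int64(314), np.int64(71), np.int64(321), np.int64(150))
[[ 0.5947 -0.2741  0.092 ]
 [ 0.5289 -0.2432  0.092 ]]
pred [[373.74712255 142.5240139 ]
 [369.31508346 213.9461605 ]]
obs 300 (np.int64(368), np.int64(139), np.int64(375), np.int64(214))
```

Call:
drive_tool(moves=[{"tx": 3,"ty": 0,"tz": -0.1,"rx": 0,"ry": 0,"rz": 0},{"tx": 3,"ty": 0,"tz": 0,"rx": 0,"ry": 0,"rz": 0},{"tx": 3,"ty": 0,"tz": 0,"rx": 0,"ry": 0,"rz": 0},{"tx": 2,"ty": 0,"tz": 0,"rx": 0,"ry": 0,"rz": 0},{"tx": 0,"ty": 0,"tz": 0,"rx": 0,"ry": 0,"rz": 0}])

```text
t: 30.35
ee_pos: [0.584, -0.215, 0.1835]
tool_rot: [-0.382, -0.594, -0.384, 0.595]
force: [-0.2, -0.1, -1.6]
grip_width: 0.0021
```

```bash
python3 - <<'E'
from h import *
err((.5850,-.2152,.104),-24.4)
E
```

```text
t 30.35 p [ 0.584  -0.215   0.1835] 
R [[-0.003, 0.911, -0.413], [0.001, -0.413, -0.911], [-1.0, -0.003, 0.0]] 
q [ 0.31  0.56 -0.07  1.9   0.06  0.68 -1.79] F [-0.2 -0.1 -1.6] w 0.002100320997063353
move cm (tool) [ 7.95  0.12 -0.02] rx -0.02 mom [-0.02 -0.   -0.02]
```

Call:
drive_tool(moves=[{"tx": 1,"ty": 0,"tz": 0,"rx": 0,"ry": 0,"rz": 0},{"tx": 1,"ty": 0,"tz": 0,"rx": 0,"ry": 0,"rz": 0},{"tx": 1,"ty": 0,"tz": 0,"rx": 0,"ry": 0,"rz": 0},{"tx": 1,"ty": 0,"tz": 0,"rx": 0,"ry": 0,"rz": 0},{"tx": 1,"ty": 0,"tz": 0,"rx": 0,"ry": 0,"rz": 0},{"tx": 0,"ty": 0,"tz": 0,"rx": 0,"ry": 0,"rz": 0}])

```text
t: 31.1
ee_pos: [0.5844, -0.2149, 0.1339]
tool_rot: [-0.382, -0.594, -0.383, 0.595]
force: [1.0, -0.3, -2.4]
grip_width: 0.0022
```

Call:
drive_tool(moves=[{"tx": 1,"ty": 0,"tz": 0,"rx": 0,"ry": 0,"rz": 0},{"tx": 0.7,"ty": 0,"tz": 0,"rx": 0,"ry": 0,"rz": 0},{"tx": 0.7,"ty": 0,"tz": 0,"rx": 0,"ry": 0,"rz": 0},{"tx": 0.4,"ty": 0,"tz": 0,"rx": 0,"ry": 0,"rz": 0},{"tx": 0,"ty": 0,"tz": 0,"rx": 0,"ry": 0,"rz": 0}])

```text
t: 31.72
ee_pos: [0.5846, -0.2152, 0.1065]
tool_rot: [-0.382, -0.595, -0.383, 0.595]
force: [-1.1, -0.1, -2.3]
grip_width: 0.0019
```

```bash
python3 - <<'E'
from h import *
err((.5850,-.2152,.104),-24.4)
E
```

```text
t 31.73 p [ 0.5846 -0.2152  0.1065] 
R [[-0.001, 0.91, -0.415], [0.0, -0.415, -0.91], [-1.0, -0.001, 0.0]] 
q [ 0.3   0.67 -0.06  1.95  0.07  0.53 -1.81] F [-1.1 -0.1 -2.3] w 0.0018811422638650883
move cm (tool) [ 0.25  0.03 -0.01] rx -0.11 mom [-0.26  0.07  0.01]
```

Free descent; lower to the floor, then release and rise.

Call:
drive_tool(moves=[{"tx": 0.2,"ty": 0,"tz": 0,"rx": 0,"ry": 0,"rz": 0},{"tx": 0.1,"ty": 0,"tz": 0,"rx": 0,"ry": 0,"rz": 0},{"tx": 0,"ty": 0,"tz": 0,"rx": 0,"ry": 0,"rz": 0}])

```text
t: 32.1
ee_pos: [0.5849, -0.2152, 0.104]
tool_rot: [0.383, 0.595, 0.382, -0.595]
force: [0.3, -0.2, -2.4]
grip_width: 0.0023
```

Call:
drive_tool(moves=[{"tx": 0,"ty": 0,"tz": 0,"rx": 0,"ry": 0,"rz": 0},{"tx": 0,"ty": 0,"tz": 0,"rx": 0,"ry": 0,"rz": 0},{"tx": 0,"ty": 0,"tz": 0,"rx": 0,"ry": 0,"rz": 0},{"tx": -1,"ty": 0,"tz": 0,"rx": 0,"ry": 0,"rz": 0},{"tx": -2,"ty": 0,"tz": 0,"rx": 0,"ry": 0,"rz": 0},{"tx": 0,"ty": 0,"tz": 0,"rx": 0,"ry": 0,"rz": 0}], fingers=0.87)

```text
t: 32.85
ee_pos: [0.5857, -0.2154, 0.1357]
tool_rot: [0.383, 0.595, 0.382, -0.594]
force: [0.7, 0.5, -0.3]
grip_width: 0.0109
```

Call:
drive_tool(moves=[{"tx": -4,"ty": 0,"tz": 0,"rx": 0,"ry": 0,"rz": 0},{"tx": -4,"ty": 0,"tz": 0,"rx": 0,"ry": 0,"rz": 0},{"tx": -5,"ty": -1,"tz": 1,"rx": 0,"ry": 0,"rz": 0},{"tx": -4,"ty": -3,"tz": 2,"rx": 0,"ry": 0,"rz": 0},{"tx": 0,"ty": -4,"tz": 0,"rx": 0,"ry": 0,"rz": 0},{"tx": 0,"ty": 0,"tz": 0,"rx": 0,"ry": 0,"rz": 0}])

```text
t: 33.6
ee_pos: [0.4972, -0.2086, 0.3045]
tool_rot: [-0.382, -0.595, -0.382, 0.595]
force: [0.8, 0.2, -0.4]
grip_width: 0.0106
```

```bash
python3 - <<'E'
from h import *
st()
c=snap("wrist","w12",False); h=cv2.cvtColor(c["frame"],cv2.COLOR_BGR2HSV); m=cv2.inRange(h,(18,150,120),(32,255,255))
C=np.array([.5700,-.2385]);u,v=map(int,proj(c,[[*C,.09]])[0]); print(u,v)
x0,y0=max(0,u-60),max(0,v-60); k,_,s,_=cv2.connectedComponentsWithStats(m[y0:v+60,x0:u+60]); print(s[1:][s[1:,4]>30]+[x0,y0,0,0,0])
a=np.radians(-24.4);t=np.array([np.cos(a),np.sin(a)]);n=np.array([-np.sin(a),np.cos(a)])
for y,sh in((-.027,-.003),(.027,-.004)):
  for z in(.092,.102): print(y,z,np.round(proj(c,[[*(C+y*n+(e*.037+sh)*t),z] for e in(-1,1)]),1).tolist())
E
```

```text
t 33.6 p [ 0.4972 -0.2086  0.3045] 
R [[-0.0, 0.91, -0.415], [-0.0, -0.415, -0.91], [-1.0, -0.0, 0.0]] 
q [ 0.36  0.32 -0.08  1.97  0.04  0.85 -1.75] F [ 0.8  0.2 -0.4] w 0.01056867546681072
319 93
[[340  51   6  81 320]
 [287  57  12  80 521]
 [297  93   2  29  41]]
-0.027 0.092 [[347.4, 135.6], [348.8, 54.9]]
-0.027 0.102 [[348.1, 136.9], [349.7, 53.7]]
0.027 0.092 [[292.1, 136.7], [290.1, 56.2]]
0.027 0.102 [[291.2, 138.0], [289.1, 55.0]]
```

Call:
drive_tool(moves=[{"tx": 0,"ty": 0,"tz": 0,"rx": -10,"ry": 0,"rz": 0},{"tx": 0,"ty": 0,"tz": 0,"rx": -10,"ry": 0,"rz": 0},{"tx": 0,"ty": 0,"tz": 0,"rx": -10,"ry": 0,"rz": 0},{"tx": 0,"ty": 0,"tz": 0,"rx": -10,"ry": 0,"rz": 0},{"tx": 0,"ty": 0,"tz": 0,"rx": -10,"ry": 0,"rz": 0},{"tx": 0,"ty": 0,"tz": 0,"rx": -10,"ry": 0,"rz": 0},{"tx": 0,"ty": 0,"tz": 0,"rx": -10,"ry": 0,"rz": 0},{"tx": 0,"ty": 0,"tz": 0,"rx": -10,"ry": 0,"rz": 0},{"tx": 0,"ty": 0,"tz": 0,"rx": -10,"ry": 0,"rz": 0},{"tx": 0,"ty": 0,"tz": 0,"rx": -10,"ry": 0,"rz": 0},{"tx": 0,"ty": 0,"tz": 0,"rx": -7.4,"ry": 0,"rz": 0}], fingers=0.5)

```text
t: 35.02
ee_pos: [0.5005, -0.2094, 0.3033]
tool_rot: [0.706, 0.042, 0.706, -0.042]
force: [0.8, -0.2, -0.3]
grip_width: 0.043
```

Call:
drive_tool(moves=[{"tx": 0,"ty": 5,"tz": -1.2,"rx": 0,"ry": 0,"rz": 0},{"tx": 0,"ty": 5,"tz": -1.2,"rx": 0,"ry": 0,"rz": 0},{"tx": 0,"ty": 5,"tz": -1.2,"rx": 0,"ry": 0,"rz": 0},{"tx": 0,"ty": 5,"tz": -1.2,"rx": 0,"ry": 0,"rz": 0},{"tx": 0,"ty": 5,"tz": -1.2,"rx": 0,"ry": 0,"rz": 0},{"tx": 0,"ty": 0.3,"tz": -1.3,"rx": 0,"ry": 0,"rz": 0},{"tx": 0,"ty": 0,"tz": 0,"rx": 0,"ry": 0,"rz": 0},{"tx": 0,"ty": 0,"tz": 0,"rx": 0,"ry": 0,"rz": 0}])

```text
t: 36.02
ee_pos: [0.4591, 0.0495, 0.3037]
tool_rot: [0.706, 0.044, 0.706, -0.045]
force: [-0.1, -0.1, 0.4]
grip_width: 0.0426
```

```bash
python3 - <<'E'
from h import *
err((.4545,.0509,.1576),83.06)
E
```

```text
t 36.02 p [0.4591 0.0495 0.3037] 
R [[-0.0, 0.126, 0.992], [-0.0, 0.992, -0.126], [-1.0, -0.0, -0.0]] 
q [ 0.28  0.27 -0.63  2.1   0.22  0.83 -0.6 ] F [-0.1 -0.1  0.4] w 0.042573733579284186
move cm (tool) [14.61  0.09 -0.47] rx -0.29 mom [ 0.03 -0.06  0.03]
```

Call:
drive_tool(moves=[{"tx": 4,"ty": 0.1,"tz": -0.5,"rx": 0,"ry": 0,"rz": 0},{"tx": 4,"ty": 0,"tz": 0,"rx": 0,"ry": 0,"rz": 0},{"tx": 4,"ty": 0,"tz": 0,"rx": 0,"ry": 0,"rz": 0},{"tx": 2.6,"ty": 0,"tz": 0,"rx": 0,"ry": 0,"rz": 0},{"tx": 0,"ty": 0,"tz": 0,"rx": 0,"ry": 0,"rz": 0}])

```text
t: 36.65
ee_pos: [0.4533, 0.0514, 0.1564]
tool_rot: [0.704, 0.044, 0.707, -0.045]
force: [0.9, 0.1, 0.4]
grip_width: 0.0426
```

Call:
drive_tool(moves=[{"tx": 0,"ty": 0,"tz": 0,"rx": 0,"ry": 0,"rz": 0},{"tx": 0,"ty": 0,"tz": 0,"rx": 0,"ry": 0,"rz": 0},{"tx": 0,"ty": 0,"tz": 0,"rx": 0,"ry": 0,"rz": 0},{"tx": 0,"ty": 0,"tz": 0,"rx": 0,"ry": 0,"rz": 0}], fingers=1)

```text
t: 37.15
ee_pos: [0.4547, 0.0522, 0.159]
tool_rot: [0.707, 0.044, 0.705, -0.044]
force: [2.6, -2.5, 8.0]
grip_width: 0.014
```

```bash
python3 - <<'E'
from h import *
err((.4823,.0568,.1576),83.06)
E
```

```text
t 37.15 p [0.4547 0.0522 0.159 ] 
R [[0.003, 0.124, 0.992], [-0.0, 0.992, -0.124], [-1.0, 0.0, 0.003]] 
q [ 0.11  0.48 -0.47  2.27  0.47  0.48 -0.87] F [ 2.6 -2.5  8. ] w 0.01399053075096608
move cm (tool) [0.15 0.8  2.68] rx -0.19 mom [-0.58 -0.34  0.16]
```

Call:
drive_tool(moves=[{"tx": 0,"ty": 0.25,"tz": 0.75,"rx": 0,"ry": 0,"rz": 0},{"tx": 0,"ty": 0.25,"tz": 0.75,"rx": 0,"ry": 0,"rz": 0},{"tx": 0,"ty": 0.25,"tz": 0.75,"rx": 0,"ry": 0,"rz": 0},{"tx": 0,"ty": 0.25,"tz": 0.65,"rx": 0,"ry": 0,"rz": 0},{"tx": 0,"ty": 0,"tz": 0,"rx": 0,"ry": 0,"rz": 0},{"tx": 0,"ty": 0,"tz": 0,"rx": 0,"ry": 0,"rz": 0}])

```text
t: 37.9
ee_pos: [0.4825, 0.0582, 0.1589]
tool_rot: [0.705, 0.043, 0.706, -0.045]
force: [-5.9, -3.4, 16.8]
grip_width: 0.014
```

```bash
python3 - <<'E'
from h import *
err((.4823,.0568,.1576),83.06)
E
```

```text
t 37.9 p [0.4825 0.0582 0.1589] 
R [[-0.001, 0.124, 0.992], [-0.002, 0.992, -0.124], [-1.0, -0.002, -0.001]] 
q [ 0.11  0.51 -0.48  2.21  0.46  0.53 -0.85] F [-5.9 -3.4 16.8] w 0.014005968049974251
move cm (tool) [ 0.13 -0.14  0.  ] rx -0.17 mom [-0.4   1.3   0.15]
```

Call:
drive_tool(moves=[{"tx": 0,"ty": 0,"tz": 0,"rx": 10,"ry": 0,"rz": 0},{"tx": 0,"ty": 0,"tz": 0,"rx": 10,"ry": 0,"rz": 0},{"tx": 0,"ty": 0,"tz": 0,"rx": 10,"ry": 0,"rz": 0},{"tx": 0,"ty": 0,"tz": 0,"rx": 10,"ry": 0,"rz": 0},{"tx": 0,"ty": 0,"tz": 0,"rx": 10,"ry": 0,"rz": 0},{"tx": 0,"ty": 0,"tz": 0,"rx": 10,"ry": 0,"rz": 0},{"tx": 0,"ty": 0,"tz": 0,"rx": 8,"ry": 0,"rz": 0},{"tx": 0,"ty": 0,"tz": 0,"rx": 0,"ry": 0,"rz": 0}])

```text
t: 38.9
ee_pos: [0.4839, 0.057, 0.1591]
tool_rot: [0.56, 0.432, 0.559, -0.432]
force: [-0.2, -8.5, 12.0]
grip_width: 0.014
```

```bash
python3 - <<'E'
from h import *
err((.4823,.0568,.1576),12)
E
```

```text
t 38.9 p [0.4839 0.057  0.1591] 
R [[0.001, 0.967, 0.253], [-0.002, 0.253, -0.967], [-1.0, 0.001, 0.002]] 
q [-0.14  0.47 -0.14  2.22  0.15  0.46 -1.7 ] F [-0.2 -8.5 12. ] w 0.013989812019151305
move cm (tool) [ 0.15 -0.16 -0.02] rx 2.65 mom [-1.75  0.03 -0.11]
```

Continue to the tight stop, watching the moment.

Call:
drive_tool(moves=[{"tx": 0,"ty": 0,"tz": 0,"rx": 2.5,"ry": 0,"rz": 0},{"tx": 0,"ty": 0,"tz": 0,"rx": 2,"ry": 0,"rz": 0},{"tx": 0,"ty": 0,"tz": 0,"rx": 0,"ry": 0,"rz": 0}])

```text
t: 39.28
ee_pos: [0.4839, 0.057, 0.1591]
tool_rot: [0.544, 0.452, 0.543, -0.453]
force: [0.2, -8.8, 11.8]
grip_width: 0.0136
```

```bash
python3 - <<'E'
from h import *
err((.4823,.0568,.1576),12)
E
```

```text
t 39.27 p [0.4839 0.057  0.1591] 
R [[0.001, 0.983, 0.181], [-0.002, 0.181, -0.983], [-1.0, 0.001, 0.002]] 
q [-0.15  0.47 -0.11  2.22  0.12  0.45 -1.75] F [ 0.2 -8.8 11.8] w 0.013577539899770525
move cm (tool) [ 0.15 -0.16 -0.01] rx -1.55 mom [-1.97 -0.02  1.19]
```

Call:
drive_tool(moves=[{"tx": 0,"ty": 0,"tz": 0,"rx": 0,"ry": 0,"rz": 0},{"tx": 0,"ty": 0,"tz": 0,"rx": 0,"ry": 0,"rz": 0},{"tx": 0,"ty": 0,"tz": 0,"rx": 0,"ry": 0,"rz": 0},{"tx": -4,"ty": 0,"tz": 0,"rx": 0,"ry": 0,"rz": 0},{"tx": -5,"ty": 0,"tz": 0,"rx": 0,"ry": 0,"rz": 0},{"tx": -5,"ty": 0,"tz": 2,"rx": 0,"ry": 0,"rz": 0},{"tx": -3,"ty": 0,"tz": 4,"rx": 0,"ry": 0,"rz": 0},{"tx": -3,"ty": 0,"tz": 4,"rx": 0,"ry": 0,"rz": 0},{"tx": 0,"ty": 0,"tz": 0,"rx": 0,"ry": 0,"rz": 0}], fingers=0.6)

```text
t: 40.4
ee_pos: [0.5027, -0.0424, 0.3599]
tool_rot: [0.543, 0.455, 0.541, -0.453]
force: [0.5, 0.4, -0.1]
grip_width: 0.0343
```

```bash
python3 - <<'E'
from h import *
st()
c=snap("wrist","w13",False); s=snap("scene","s13",False)
im=np.zeros((580,640,3),np.uint8); im[:330]=c["frame"][:330]; im[330:,:]=cv2.resize(s["frame"][110:310,150:450],(640,427))[60:310]
cv2.imwrite("pics/fin.png",im)
O=np.array([.4839,.057,.162]); print("knob px",proj(c,[O]))
E
```

```text
t 40.4 p [ 0.5027 -0.0424  0.3599] 
R [[0.004, 0.984, 0.176], [-0.001, 0.176, -0.984], [-1.0, 0.004, 0.001]] 
q [ 0.07  0.22 -0.12  1.96  0.03  0.96 -1.46] F [ 0.5  0.4 -0.1] w 0.03433969650737818
knob px [[218.89113797 179.9666366 ]]
```

View pics/fin.png

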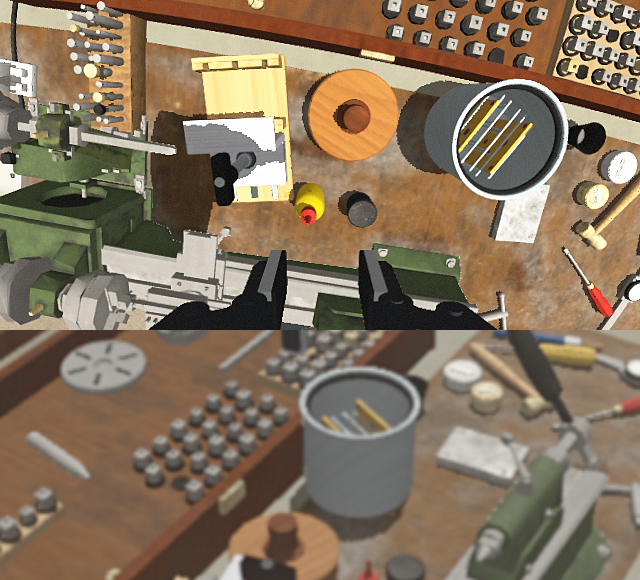

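The last view shows both plates in the pot's outer bays and the rack empty. The keeper is over the slots with the knob bar in line with the rack, the bung stands upright, and the bystanders are in place. I'm handing it in.

```bash
python3 -c "
from h import *
print(close_job())"
```

```text
the job is handed in; nothing more can be done
None
```

The job is handed in at about 40 s on the robot's clock, and everything you asked for is done. Only two plates were there; the middle slot was empty.

**What I did**
- **Clamp and keeper:** I turned the knob about 65° to loosen it and slid the keeper back 28 mm to its stop.
- **Bung:** I rocked it ±7° over five swings until the tool carried only its weight. It now stands on the bench, narrow end down, between the rack and the pot.
- **Plates:** I lifted each one straight up and stood them in the pot's two outer bays.
- **Closing up:** I pushed the keeper home and turned the knob until it met its stop (about 1.2 N m, with the bar in line with the rack).

**Last checks**
- **Plates:** both measured as fully down (top edges about 92 mm above the bench). The first leans slightly against its bay wall.
- **Rest of the scene:** the last view shows the rack empty, the bung upright, the pot on the bench and the other things not visibly moved.

**What went wrong or disagreed**
- **Pot moved:** it was knocked about 2 cm aside while the robot was away, so I measured it again before placing the plates.
- **Hard contact:** lowering the first plate, the wrist force reached 76 N (limit 120 N). I took this to be the fingertips on the wire tops, since their heights matched, but I have no direct proof. I backed off and let the plate drop about 1 cm in its bay; I gripped the second one higher and it went down freely.
- **Camera spread:** estimates of the pot's centre differed by 3–4 mm. I aimed between them, weighted toward the wires seen directly.

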